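Open a circlip over an axle stub at the assembly mat

TASK

Carry the blue tray with the axle unit level by its black grip bar and set it down squarely on the middle of the green mat, with the two loose bushes still in it. Then pick up the orange-handled circlip pliers, squeeze the handles to spread the circlip on their tips, slide it level down over the axle stub to the groove just above the bearing, and finish while still holding the pliers squeezed there: circlip spread, centred on the axle at groove height, not pressed hard onto the bearing. Leave the other things on the bench alone.

Things in the scene. Friction and masses are not known exactly. Their poses are not given: they have to be found in the camera images.
- tray_bar (a point): Centre of the tray's black grip bar, 94 mm above the tray's underside: 14 mm thick (tray y), 66 mm clear length between two aluminium posts (tray x), 22 mm tall. Under it nothing is over 61 mm high but the posts at x = +-37 mm. Tray with contents: about 0.7 kg, balanced at this bar. Axes of the tray: z up, y along its length.
- tray_base (a point): Centre of the underside of the blue open tray, 92 (x) x 184 (y) x 22 mm tall, loose. The axle unit is bolted in its +y half; two loose bushes stand in its -y half. Axes of the tray, z up. Low bench instruments, taller than the tray, stand close behind where it starts and beyond the mat's left and far sides.
- groove (a point): Centre of the groove in the axle stub, on the axle's axis (upright, tray z), at mid height of the groove: 47 mm above the tray's underside and 50 mm along the tray's +y from its centre. The groove is 6 mm tall (its lower edge 3 mm below this point is level with the bearing face, 60 mm across) and 36.4 mm in diameter.
- shaft_end (a point): Centre of the flat end of the axle stub, 14 mm above the groove centre. The stub is 40 mm in diameter and 11 mm long above the groove.
- mat: Green mat fixed on the bench, 120 (x) x 210 (y) mm, 3 mm thick; origin at the centre of its underside, y along its length. The tray belongs on its middle, long side along long side, either way round.
- pliers_grip (a point): Midway between the two orange handles of the circlip pliers, half-way up them (27 mm above the bench as they lie). x points to the circlip, y to the left handle, z up. Handles 11 mm thick, 24 mm tall, 82 mm long along x; here 64 mm over their outsides when free, 40 mm at the stop, where their outer faces are parallel to x. Pinch them across y. Pliers with circlip: 0.16 kg.
- clip_centre (a point): Centre of the opening of the spread dark circlip, half-way up its 3 mm thickness, fixed to the pliers: 124 mm ahead (+x) of pliers_grip and 25.5 mm below it, same axes; z is the circlip's axis. The circlip stays on the plier tips. Its opening is 36 mm across when free (too small for the axle), 44.5 mm fully spread. The plier jaws pass 18 mm above it.
- pliers_l (a joint): How far the plier handles are squeezed: turn of each handle in rad (both move alike). 0 free, 0.198 at the stop with the circlip fully spread; it clears the 40 mm axle from about 0.10. A spring resists with about 7 N on each handle at the stop, so a grip of 20 to 40 N squeezes fully and holds.
- bush_brass_mid (a point): Centre of a loose brass-coloured bush, 30 mm diameter, 26 mm tall, standing in the tray.
- bush_steel_mid (a point): Centre of a loose steel bush, 36 mm diameter, 18 mm tall, standing in the tray.
- weight: Bystander: steel knobbed calibration weight, 29 mm diameter, 48 mm tall, origin at the centre of its underside.
- cup: Bystander: small light-grey sample cup, 37 mm diameter, 26 mm tall, origin at the centre of its underside.
- loupe: Bystander: black loupe, 38 mm diameter, 30 mm tall, origin at the centre of its underside.

How it is judged (in metres and radians):
On the way, in this order (a step that is already met when the one before it is completed fails the run):
1. the tray stands squarely on the mat (within 20 mm and 0.2 rad), upright, let go, with both bushes in it (horizontal distance between tray_base and mat below 0.02 m and angle between the y axis of tray_base and the y axis of mat, either way round below 0.2 rad and height (world z) of tray_base below 0.007 m and angle between tray_base's own z axis and vertical below 0.06 rad and x of bush_brass_mid in the frame of tray_base between -0.045 and 0.045 m and y of bush_brass_mid in the frame of tray_base between -0.09 and 0.005 m and z of bush_brass_mid in the frame of tray_base between 0 and 0.04 m and x of bush_steel_mid in the frame of tray_base between -0.045 and 0.045 m and y of bush_steel_mid in the frame of tray_base between -0.09 and 0.005 m and z of bush_steel_mid in the frame of tray_base between 0 and 0.04 m and contact force between the fingers and tray below 0.3 N and linear speed of tray below 0.02 m/s), for 0.2 s.
2. the pliers are held squeezed, with the circlip spread and higher than the end of the axle stub (value of joint pliers_l above 0.15 rad and z of clip_centre in the frame of shaft_end above 0.002 m and contact force between the fingers and pliers above 2 N), for 0.1 s.
At the end, for the whole second after the job is handed in: Tray on the mat (20 mm, 0.2 rad), both bushes in it; fingers hold the pliers (over 4 N) squeezed past 0.15 rad; circlip round the axle within 5 mm of its axis, 3 mm of the groove's mid height and 0.1 rad of level, pressing with less than 15 N; all at rest (horizontal distance between tray_base and mat below 0.02 m and angle between the y axis of tray_base and the y axis of mat, either way round below 0.2 rad and height (world z) of tray_base below 0.007 m and angle between tray_base's own z axis and vertical below 0.06 rad and x of bush_brass_mid in the frame of tray_base between -0.045 and 0.045 m and y of bush_brass_mid in the frame of tray_base between -0.09 and 0.005 m and z of bush_brass_mid in the frame of tray_base between 0 and 0.04 m and x of bush_steel_mid in the frame of tray_base between -0.045 and 0.045 m and y of bush_steel_mid in the frame of tray_base between -0.09 and 0.005 m and z of bush_steel_mid in the frame of tray_base between 0 and 0.04 m and value of joint pliers_l above 0.15 rad and horizontal distance between clip_centre and groove below 0.005 m and z of clip_centre in the frame of groove between -0.003 and 0.003 m and angle between the z axis of clip_centre and the z axis of groove, either way round below 0.1 rad and contact force between the fingers and pliers above 4 N and contact force between pliers and tray below 15 N and linear speed of each of pliers, tray below 0.02 m/s); the arm keeps its last pose, push and grip.
It fails at once if the tray is tipped by more than 0.25 rad (angle between tray_base's own z axis and vertical above 0.25 rad).
It fails at once if a bystander (weight, cup or loupe) is moved by more than 30 mm (distance of any of weight, cup, loupe from where it was at the start of the episode above 0.03 m).
It also fails if it takes over 72 s, if anything falls off the work surface, if the arm or the gripper's body presses on something with over 40 N, if the wrist force passes 120 N, or if a joint passes its speed limit or range.

ROBOT

A 6-joint arm with a two-finger parallel gripper is mounted at the origin on a cart in front of the work surface, level with it; the furniture and walls round the work are solid. World frame = base frame: x ahead of the robot, y to its left, z up, the work surface at z = 0. Lengths are in mm, angles in rad, forces in N, time in s.
With the tool pointing down it reaches from about 350 to 775 mm from the base axis. Payload 7.3 kg.
Tool frame: the origin (TCP) lies at the very end of the fingers, on their centre line; the grasp point (between the pads) lies 19 mm behind it (bot.tcp_to_grasp is the distance from the TCP to the grasp point, in mm); z points along the fingers, y is the direction in which the jaws open and shut (so a half turn about z gives the same grasp; the last joint's range is limited). The gripper opens to 92 mm and grips with 3 to 60 N. Pads are 19 mm wide; open, the fingers measure 130 mm over their backs; the gripper's body (75 mm by 190 mm) begins 47 mm behind the grasp point.
Start: joints at [-1.487, 0.342, 1.524, -0, 1.275, -0.146], TCP at [119.607, -511.213, 226.741] pointing down, gripper open.
Joint ranges: [-2.53, 2.53], [-0.77, 2.02], [0.04, 2.7], [-1, 4.14], [0.28, 2.66], [-3.11, 3.11]. Speed limits (rad/s): [2.57, 2.57, 3.14, 3.14, 3.14, 3.14].

INTERFACE

Orientations are given as [roll, pitch, yaw] about the fixed x, y, z axes, in that order (R = Rz(yaw) Ry(pitch) Rx(roll)).
In Python, from plant import bot gives the robot as it stands. The module is installed in compiled form; this text tells all that it offers.
- The arm moves only by the tool carry_out, never from a script. Its argument "motion" is a list of rows, each a list of 5 numbers: the closure, from 0 (fully open) to 1 (shut), then the shift along the tool's x, y, z in mm, then the turn about the tool's z in degrees. In form: [[claw, dx, dy, dz, spin], ...]. A call has 1 to 10 rows; each row is the pose to reach, as a shift and turn from the pose measured when the call began, along the tool's axes at that moment; what a row does not reach only later rows make up. A row lasts 1/8 s, in which the tool goes at most 62.5 mm and 10.7 degrees, less where a joint would pass 70% of its speed; a pose out of reach is approached as far as the arm can. A call with a gripper value outside its range is refused whole. The fingers move at their own pace and stop on an object; the grip force is fixed at half the most. Time passes only in rows, so rows that repeat a pose let the fingers close. It gives the time, the measured TCP pose, the force and the opening at its end, in the units of the state.
- bot.get_obs(): the state, without advancing time (a new reading comes with each control period).
- bot.capture(name): name is "scene" or "top" or "wrist"; returns a dict with "color" (400x640x3 uint8, red, green, blue), "depth" (400x640 float32, mm along the optical axis (not along the pixel's ray), 0 where there is no reading), "K" (3x3 intrinsics, pixels), "k1" (the pictures are not rectified: a ray, as slopes to the right and down, at radius r is drawn at 1 + k1 r^2 times it, then the intrinsics apply), "camera_from_world" (4x4, takes a point from world to camera coordinates). Camera axes: x right, y down, z forward; pixel columns grow to the right and rows downward; lengths in mm; the calibration is good to about 2 mm. A picture is of the moment at which its call begins.
- bot.close_job(): hands the job in, once; it reports no verdict.
The state is a dict: "time": time; "joint_positions": joint angles; "dq": joint speeds; "tau": joint torques, N m; "tool_pos": TCP position; "tcp_rot": TCP orientation; "contact_force": force on the tool from outside, world axes, zero at the start; "moment": the same for the moment, N m; "grip_width": finger opening in mm.
Only numpy, scipy, OpenCV 4.12 (cv2) and the standard library are available. Lean on these libraries where they do the work, as an engineer would, in place of code of your own. Each camera call takes 0.05 s, during which the arm holds its last target.

## Working session

There is one attempt and no reset: what is moved stays moved. The work goes in short steps, Python scripts to look and compute and a tool call to move; the robot and the scene stay as the last step left them, time stands still between calls to the robot, and variables do not carry over. Pictures are saved under pics/ and viewed, and the job is handed in when it is done.

Besides the shell and the picture viewer there is one more tool, called after "Request:" as name(argument=value, ...), one argument or row to a line, values as JSON. carry_out: Moves the arm, as the interface text tells. Its arguments: {"type":"object","properties":{"motion":{"type":"array","items":{"type":"array","items":{"type":"number"}}}},"required":["motion"]}

```bash
mkdir -p pics; cat > h.py <<'E'
import numpy as np, cv2, pickle
from plant import bot
def snap(name, tag):
    c=bot.capture(name); pickle.dump(c,open(f'pics/{tag}.pkl','wb'))
    cv2.imwrite(f'pics/{tag}.png',cv2.cvtColor(c['color'],cv2.COLOR_RGB2BGR)); return c
def load(tag): return pickle.load(open(f'pics/{tag}.pkl','rb'))
def ray(c,u,v):
    K=c['K'];k1=c['k1']
    d=np.array([(u-K[0,2])/K[0,0],(v-K[1,2])/K[1,1]]); s=d.copy()
    for _ in range(30): s=d/(1+k1*(s@s))
    return np.array([s[0],s[1],1.])
def atz(c,u,v,z):
    T=np.linalg.inv(c['camera_from_world']); o=T[:3,3]; d=T[:3,:3]@ray(c,u,v)
    return o+d*(z-o[2])/d[2]
def atd(c,u,v):
    T=np.linalg.inv(c['camera_from_world']); r=ray(c,u,v)*c['depth'][int(round(v)),int(round(u))]
    return T[:3,:3]@r+T[:3,3]
def cloud(c):
    K=c['K'];k1=c['k1']; v,u=np.mgrid[0:400,0:640]
    d=np.stack([(u-K[0,2])/K[0,0],(v-K[1,2])/K[1,1]],-1); s=d.copy()
    for _ in range(30): s=d/(1+k1*(s**2).sum(-1,keepdims=True))
    P=np.concatenate([s,np.ones((400,640,1))],-1)*c['depth'][...,None]
    T=np.linalg.inv(c['camera_from_world']); return P@T[:3,:3].T+T[:3,3]
def proj(c,p):
    q=c['camera_from_world']@np.append(p,1); s=q[:2]/q[2]; s=s*(1+c['k1']*(s@s))
    return c['K'][:2,:2]@s+c['K'][:2,2]
def crop(tag,x0,y0,x1,y1,f,out):
    im=cv2.imread(f'pics/{tag}.png')[y0:y1,x0:x1]; cv2.imwrite(f'pics/{out}.png',cv2.resize(im,None,fx=f,fy=f,interpolation=cv2.INTER_CUBIC))
E
python3 - <<'E'
from h import *
print(bot.get_obs())
for n in ['scene','top','wrist']:
    c=snap(n,n+'0'); print(n,c['K'],c['k1'],np.linalg.inv(c['camera_from_world']).round(3))
E
```

```text
{'time': 0.0, 'joint_positions': array([-1.48702133e+00,  3.42708038e-01,  1.52501894e+00, -2.74615253e-05,
        1.27538158e+00, -1.45940678e-01]), 'dq': array([-0.0018031 ,  0.00029143, -0.00031503, -0.00019879, -0.00114513,
        0.00220048]), 'tau': array([ 6.48721107e-04, -4.31244063e+01, -2.44215757e+01,  7.18913111e-02,
        5.58936386e-02, -1.33045824e-04]), 'tool_pos': array([ 119.55242903, -510.79135446,  226.05190735]), 'tcp_rot': array([-3.14008904e+00, -1.94467858e-04,  2.29723540e-01]), 'contact_force': array([-0.76461124, -0.42928784,  0.35018563]), 'moment': array([-0.02013046,  0.00539176,  0.00432821]), 'grip_width': 91.65141147647304}
scene [[519.75723277   0.         326.44801936]
 [  0.         519.75723277 195.53625098]
 [  0.           0.           1.        ]] -0.12654396717796862 [[ 7.730000e-01 -3.350000e-01  5.380000e-01 -2.417610e+02]
 [-6.340000e-01 -3.850000e-01  6.710000e-01 -1.132407e+03]
 [-1.800000e-02 -8.600000e-01 -5.100000e-01  8.712110e+02]
 [ 0.000000e+00  0.000000e+00  0.000000e+00  1.000000e+00]]
top [[480.56955091   0.         317.29330031]
 [  0.         480.56955091 196.86159653]
 [  0.           0.           1.        ]] -0.1442932017541719 [[ 2.400000e-02 -9.950000e-01  9.200000e-02  3.987220e+02]
 [-1.000000e+00 -2.300000e-02  5.000000e-03 -7.540100e+01]
 [-2.000000e-03 -9.300000e-02 -9.960000e-01  1.876809e+03]
 [ 0.000000e+00  0.000000e+00  0.000000e+00  1.000000e+00]]
wrist [[316.94963672   0.         320.74774511]
 [  0.         316.94963672 199.61595617]
 [  0.           0.           1.        ]] 0.019463863395555614 [[ 2.27000e-01 -9.33000e-01 -2.80000e-01  1.96071e+02]
 [-9.74000e-01 -2.18000e-01 -6.50000e-02 -4.93940e+02]
 [-1.00000e-03  2.87000e-01 -9.58000e-01  3.84141e+02]
 [ 0.00000e+00  0.00000e+00  0.00000e+00  1.00000e+00]]
```

View pics/scene0.png

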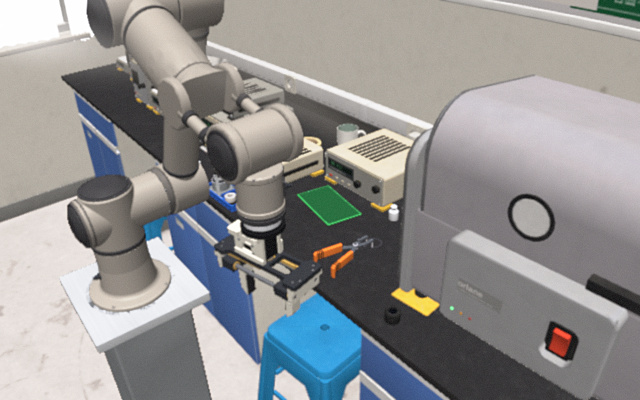

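View pics/top0.png

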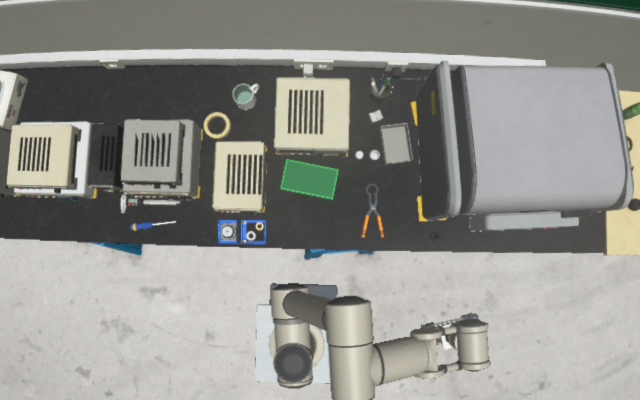

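View pics/wrist0.png

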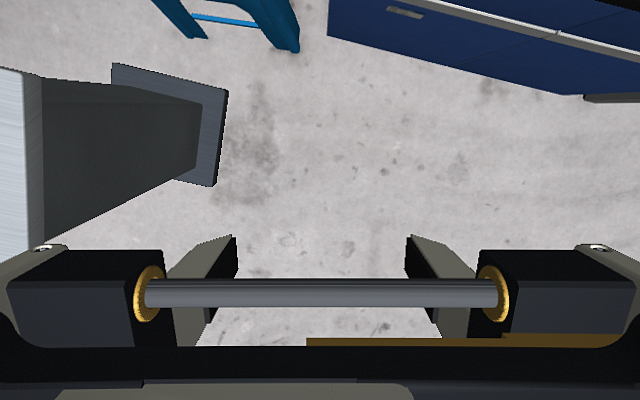

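The top view shows the tray at about (242,231), with the axle on its left half at (227,232) and the bushes on the right. The mat is at (310,179), and the pliers handles are at (372,222) with the clip at (373,188). I'll enlarge these areas.

```bash
python3 - <<'E'
from h import *
crop('top0',205,130,405,260,4,'top0c')
crop('top0',210,210,275,250,12,'top0t')
c=load('top0'); P=cloud(c)
for n,u,v in [('tray',242,231),('axle',227,232),('mat',310,179),('clip',373,188),('hl',365,230),('hr',380,230),('b',340,130),('b2',240,170)]:
    print(n,atz(c,u,v,0).round(1),P[v,u].round(1))
E
```

```text
tray [431.9 224.7   0. ] [431.4 220.1  28.5]
axle [426.3 283.8   0. ] [425.4 271.1  66.6]
mat [642.9 -36.5   0. ] [642.6 -36.5   1.9]
clip [ 613.1 -285.2    0. ] [ 613.6 -285.7   -4.2]
hl [ 447.4 -256.1    0. ] [ 446.5 -252.8   34.9]
hr [ 448.6 -314.9    0. ] [ 447.9 -311.5   26.6]
b [ 842.6 -151.     0. ] [ 814.4 -146.2  119.4]
b2 [672.6 241.8   0. ] [657.8 224.7 101.2]
```

View pics/top0c.png

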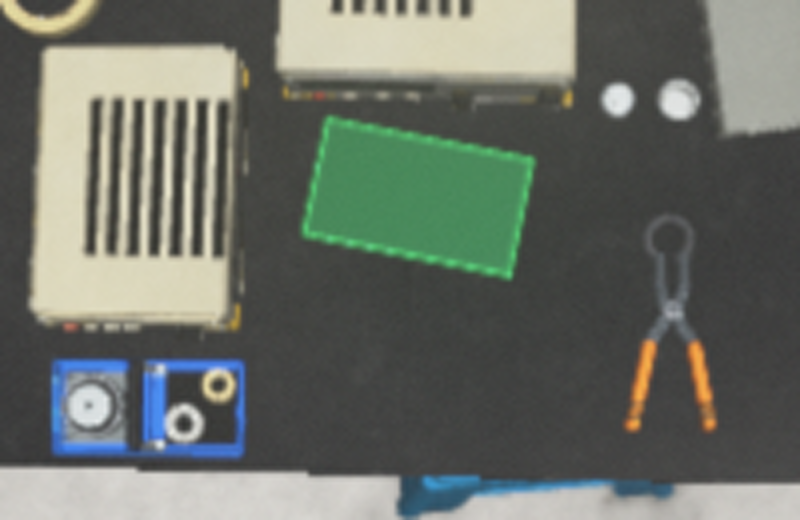

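View pics/top0t.png

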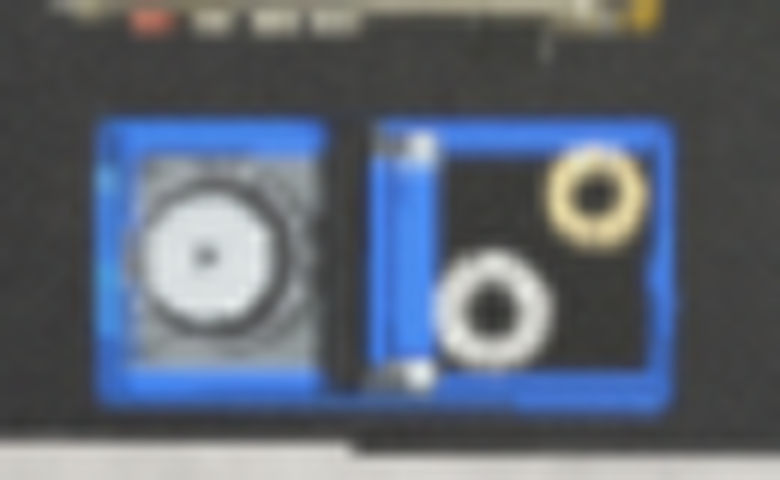

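```bash
cat >> h.py <<'E'
def go(x,y,z,yaw):
    o=bot.get_obs(); p=o['tool_pos']; r=o['tcp_rot']
    cr,sr=np.cos(r[0]),np.sin(r[0]);cp,sp=np.cos(r[1]),np.sin(r[1]);cy,sy=np.cos(r[2]),np.sin(r[2])
    R=np.array([[cy,-sy,0],[sy,cy,0],[0,0,1]])@np.array([[cp,0,sp],[0,1,0],[-sp,0,cp]])@np.array([[1,0,0],[0,cr,-sr],[0,sr,cr]])
    d=R.T@(np.array([x,y,z])-p); s=-np.degrees((yaw-r[2]+np.pi/2)%np.pi-np.pi/2)
    print('shift',d.round(1),'spin',round(s,2),'| at',p.round(1),r.round(4),'F',o['contact_force'].round(1),'w',round(o['grip_width'],1),'t',round(o['time'],2))
E
python3 - <<'E'
from h import *
c=load('top0')
f=lambda u,v,z:atz(c,210+(u+.5)/12-.5,210+(v+.5)/12-.5,z)
K=[f(97,118,22),f(675,122,22),f(668,410,22),f(97,405,22)]
print(np.array(K).round(1),np.mean(K,0))
print('bar',f(349,255,105), 'axle',f(207,257,61))
g=lambda u,v,z:atz(c,205+(u+.5)/4-.5,130+(v+.5)/4-.5,z)
M=[g(330,117,3),g(535,157,3),g(511,278,3),g(303,237,3)]
print(np.array(M).round(1),np.mean(M,0))
print('instr left', g(30,320,101),g(240,325,101),'far',g(280,75,119),g(575,80,119))
go(580,-36,330,0)
E
```

```text
[[474.  318.3  22. ]
 [477.5 130.1  22. ]
 [384.9 129.5  22. ]
 [381.3 314.7  22. ]] [429.42530242 223.14577647  22.        ]
bar [430.43707976 220.47168384 105.        ] axle [429.36121138 273.07270024  61.        ]
[[ 720.6   55.9    3. ]
 [ 685.3 -147.3    3. ]
 [ 565.1 -126.1    3. ]
 [ 600.7   78.8    3. ]] [642.94259992 -34.66876083   3.        ]
instr left [506.57725429 323.78623399 101.        ] [506.80533504 126.75999242 101.        ] far [739.22031324  95.53150254 119.        ] [ 740.74825388 -178.63679175  119.        ]
shift [ 556.5 -357.6 -103.3] spin 13.17 | at [ 119.6 -510.9  226.2] [-3.1405e+00 -1.0000e-04  2.2980e-01] F [0.2 0.2 0.2] w 91.6 t 0.15
```

Request:
carry_out(
  motion=[
    [0, 55, -35, -20, 2],
    [0, 110, -70, -40, 4],
    [0, 165, -105, -60, 6],
    [0, 222, -143, -80, 8],
    [0, 280, -180, -103, 10],
    [0, 335, -215, -103, 13],
    [0, 390, -250, -103, 13],
    [0, 445, -286, -103, 13],
    [0, 500, -322, -103, 13],
    [0, 556, -358, -103, 13],
  ],
)

```text
time: 1.4
tool_pos: [545.4, -70.4, 329.4]
tcp_rot: [-3.141, 0.0, 0.003]
contact_force: [0.5, -1.2, 0.1]
grip_width: 91.8
```

Request:
carry_out(
  motion=[
    [0, 0, 0, 0, 0],
    [0, 0, 0, 0, 0],
  ],
)

```text
time: 1.65
tool_pos: [545.1, -70.4, 328.9]
tcp_rot: [-3.141, 0.002, 0.004]
contact_force: [-0.3, 0.2, -0.5]
grip_width: 91.7
```

```bash
python3 - <<'E'
from h import *
go(580,-36,330,0)
snap('wrist','w1')
go(430,221,210,0)
E
```

```text
shift [ 35.  -34.3  -1.1] spin 0.22 | at [545.1 -70.4 328.9] [-3.1408e+00  1.6000e-03  3.9000e-03] F [-0.3  0.2 -0.5] w 91.7 t 1.65
shift [-113.9 -292.3  119.5] spin 0.14 | at [544.8 -71.1 329.2] [-3.141e+00  1.100e-03  2.500e-03] F [ 0.1 -0.5  0.2] w 91.7 t 1.7
```

View pics/w1.png

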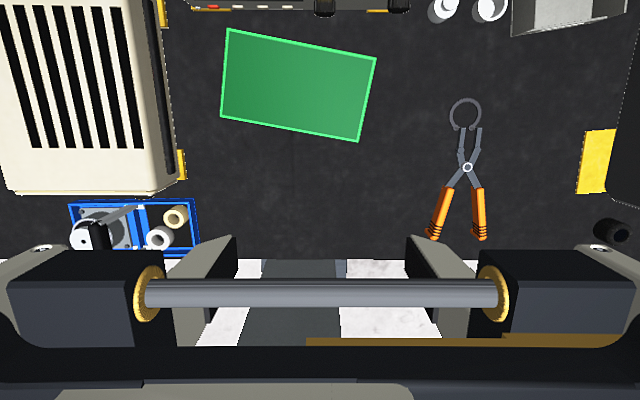

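The wrist view shows the mat corners at about (229,28), (376,58), (358,142) and (220,117). The pliers pivot is at (467,167), the clip ring at (465,114) and the handles at (442,213) and (479,213). The tray is at lower left.

```bash
python3 - <<'E'
from h import *
c=load('w1'); im=c['color'].astype(int)
m=((im[...,1]-im[...,0]>40)&(im[...,1]-im[...,2]>30)).astype(np.uint8)
m[:,:200]=0
n,l,s,_=cv2.connectedComponentsWithStats(m); k=1+np.argmax(s[1:,4]); 
cn=max(cv2.findContours((l==k).astype(np.uint8),0,1)[0],key=cv2.contourArea)[:,0]
W=np.array([atz(c,u,v,3)[:2] for u,v in cn],np.float32)
print('mat',cv2.minAreaRect(W))
crop('w1',400,80,520,260,4,'w1p')
E
```

```text
mat ((645.6805419921875, -34.42604064941406), (211.20596313476562, 120.50476837158203), 79.8832015991211)
```

View pics/w1p.png

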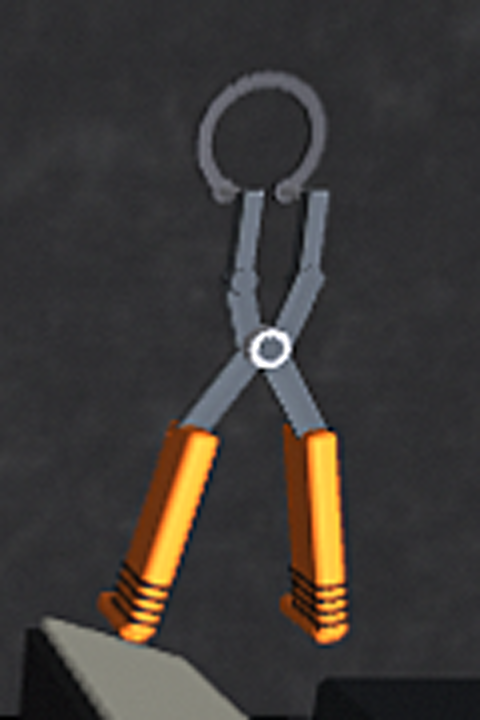

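Request:
carry_out(
  motion=[
    [0, -12, -30, 10, 0],
    [0, -24, -60, 20, 0],
    [0, -36, -90, 35, 0],
    [0, -48, -120, 50, 0],
    [0, -60, -150, 65, 0],
    [0, -72, -180, 80, 0],
    [0, -84, -210, 90, 0],
    [0, -96, -240, 100, 0],
    [0, -108, -270, 110, 0],
    [0, -116, -292, 120, 0],
  ],
)

```text
time: 2.95
tool_pos: [427.5, 220.2, 209.8]
tcp_rot: [-3.141, 0.0, 0.001]
contact_force: [0.6, -0.7, 0.5]
grip_width: 91.8
```

Request:
carry_out(
  motion=[
    [0, 0, 0, 0, 0],
    [0, 0, 0, 0, 0],
  ],
)

```text
time: 3.2
tool_pos: [428.0, 218.9, 210.4]
tcp_rot: [-3.141, -0.001, -0.001]
contact_force: [0.4, -0.7, 0.2]
grip_width: 92.1
```

```bash
python3 - <<'E'
from h import *
snap('wrist','w2')
go(430,221,76,0)
E
```

```text
shift [  1.7  -2.  134.4] spin -0.07 | at [428.2 218.9 210.4] [-3.1408e+00 -1.0000e-03 -1.2000e-03] F [ 0.5  0.  -0.2] w 91.8 t 3.25
```

View pics/w2.png

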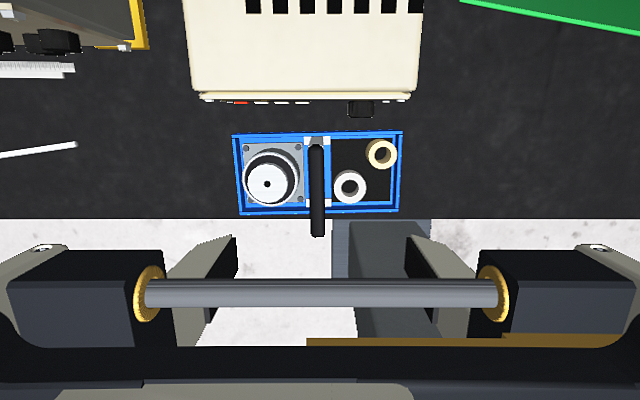

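The wrist view shows the tray corners at about (233,133), (403,130), (398,213) and (240,215). The black bar runs from (317,145) to (317,236), and the axle end is at (267,184).

```bash
python3 - <<'E'
from h import *
c=load('w2')
crop('w2',220,120,420,245,4,'w2t')
P=cloud(c)
for z in (100,94,105): print('bar ends',z,atz(c,317,145,z).round(1),atz(c,317,236,z).round(1))
Z=P[...,2]; m=(Z>80)&(Z<120)&(P[...,0]<490)&(P[...,1]<280)&(P[...,1]>150)
m[238:]=0
pts=P[m]; print(m.sum(),pts.min(0),pts.max(0), np.median(pts,0))
t=pts[pts[:,2]>np.percentile(pts[:,2],30)]
for x in range(385,480,10):
    q=pts[abs(pts[:,0]-x)<5]; 
    if len(q): print(x,len(q),q[:,1].min().round(1),q[:,1].max().round(1),q[:,2].min().round(1),q[:,2].max().round(1))
im=c['color'].astype(int); b=(im[...,2]-im[...,0]>60)&(abs(Z-22)<4)&(P[...,0]<490)
W=P[b][:,:2].astype(np.float32); print('tray',cv2.minAreaRect(W))
print('axle', atz(c,267,184,64-3))
E
```

```text
bar ends 100 [474.  221.3 100. ] [391.3 221.7 100. ]
bar ends 94 [473.3 221.4  94. ] [388.8 221.8  94. ]
bar ends 105 [474.6 221.3 105. ] [393.5 221.7 105. ]
1484 [391.82969829 215.34638919  80.97567243] [473.88945543 229.97410234 107.1943818 ] [437.55333543 222.31647498 104.44732405]
395 107 215.3 228.0 101.5 106.0
405 158 215.4 228.0 101.5 106.4
415 174 215.4 228.8 99.3 107.2
425 171 215.4 228.6 100.9 106.3
435 181 215.4 229.3 99.8 106.4
445 180 216.3 229.3 100.7 106.6
455 187 216.3 229.1 101.2 106.4
465 201 216.3 229.9 100.6 106.7
475 125 216.2 230.0 81.0 106.1
tray ((432.3201904296875, 222.23721313476562), (92.03907012939453, 184.08416748046875), 1.2111603021621704)
axle [430.74423695 271.85016062  61.        ]
```

View pics/w2t.png

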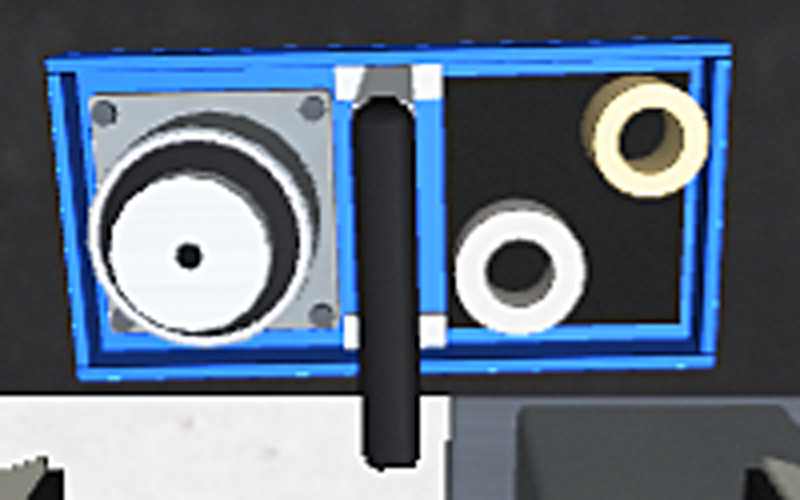

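```bash
python3 - <<'E'
from h import *
go(432.3,222.3,77,.021)
E
```

```text
shift [  3.9  -3.3 133.4] spin -1.27 | at [428.2 218.9 210.4] [-3.1408e+00 -1.0000e-03 -1.2000e-03] F [ 0.5  0.  -0.2] w 91.8 t 3.25
```

Request:
carry_out(
  motion=[
    [0, 2, -2, 20, -1.2],
    [0, 4, -3.3, 40, -1.2],
    [0, 4, -3.3, 60, -1.2],
    [0, 4, -3.3, 80, -1.2],
    [0, 4, -3.3, 95, -1.2],
    [0, 4, -3.3, 108, -1.2],
    [0, 4, -3.3, 120, -1.2],
    [0, 4, -3.3, 128, -1.2],
    [0, 4, -3.3, 133, -1.2],
    [0, 4, -3.3, 133, -1.2],
  ],
)

```text
time: 4.5
tool_pos: [432.2, 222.3, 77.2]
tcp_rot: [-3.141, -0.001, 0.02]
contact_force: [0.6, -0.0, 0.1]
grip_width: 91.5
```

Request:
carry_out(
  motion=[
    [0.5, 0, 0, 0, 0],
    [0.7, 0, 0, 0, 0],
    [1, 0, 0, 0, 0],
    [1, 0, 0, 0, 0],
    [1, 0, 0, 0, 0],
    [1, 0, 0, 0, 0],
    [1, 0, 0, 0, 0],
    [1, 0, 0, 0, 0],
  ],
)

```text
time: 5.5
tool_pos: [432.2, 222.3, 77.2]
tcp_rot: [-3.141, -0.001, 0.02]
contact_force: [-0.1, 0.3, -0.1]
grip_width: 16.5
```

```bash
python3 - <<'E'
from h import *
go(432.3,222.3,77,.021)
snap('wrist','w3')
E
```

```text
shift [0.1 0.  0.2] spin -0.07 | at [432.2 222.3  77.2] [-3.141e+00 -5.000e-04  1.980e-02] F [-0.1  0.3 -0.1] w 16.5 t 5.5
```

View pics/w3.png

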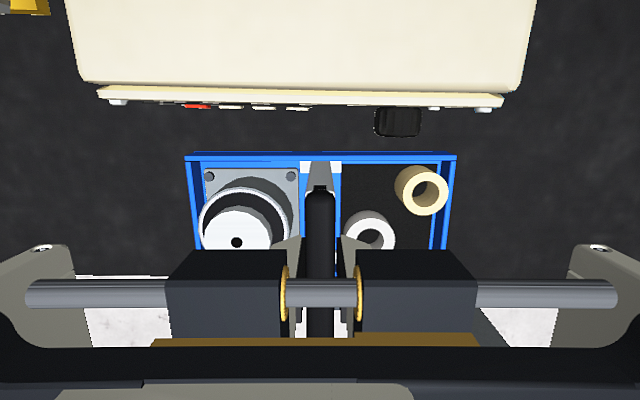

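The fingers are straddling the bar and it looks almost gripped. I'll let them finish closing, then lift a little.

Request:
carry_out(
  motion=[
    [1, 0, 0, 0, 0],
    [1, 0, 0, 0, 0],
    [1, 0, 0, 0, 0],
    [1, 0, 0, 0, 0],
  ],
)

```text
time: 6.05
tool_pos: [432.3, 222.5, 77.2]
tcp_rot: [-3.141, -0.001, 0.02]
contact_force: [0.2, 0.4, -1.2]
grip_width: 13.9
```

Request:
carry_out(
  motion=[
    [1, 0, 0, -2, 0],
    [1, 0, 0, -4, 0],
    [1, 0, 0, -7, 0],
    [1, 0, 0, -10, 0],
    [1, 0, 0, -14, 0],
    [1, 0, 0, -18, 0],
    [1, 0, 0, -22, 0],
    [1, 0, 0, -26, 0],
    [1, 0, 0, -30, 0],
    [1, 0, 0, -30, 0],
  ],
)

```text
time: 7.3
tool_pos: [432.5, 222.5, 107.6]
tcp_rot: [-3.14, -0.001, 0.02]
contact_force: [0.1, -0.1, -7.4]
grip_width: 13.9
```

```bash
python3 - <<'E'
from h import *
snap('wrist','w4');snap('scene','s4')
go(644.5,-34.5,80,-.174)
go(490,-34.5,120,0)
E
```

```text
shift [207.2 261.1  27.1] spin 11.1 | at [432.2 222.4 107.2] [-3.1407e+00 -6.0000e-04  1.9700e-02] F [ 0.3 -0.  -7.4] w 14.1 t 7.4
shift [ 52.7 258.  -13. ] spin 1.13 | at [432.2 222.4 107.2] [-3.1407e+00 -6.0000e-04  1.9700e-02] F [ 0.3 -0.  -7.4] w 14.1 t 7.4
```

View pics/w4.png

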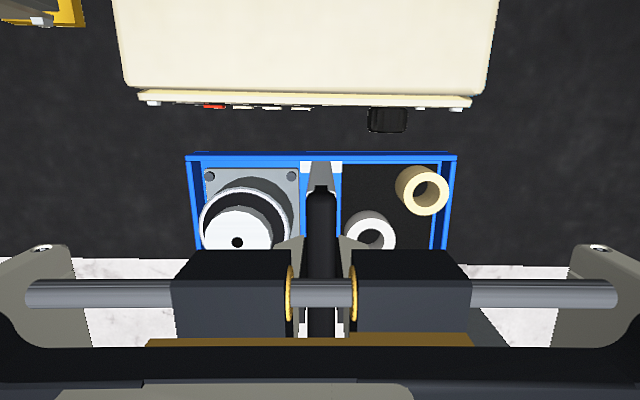

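View pics/s4.png

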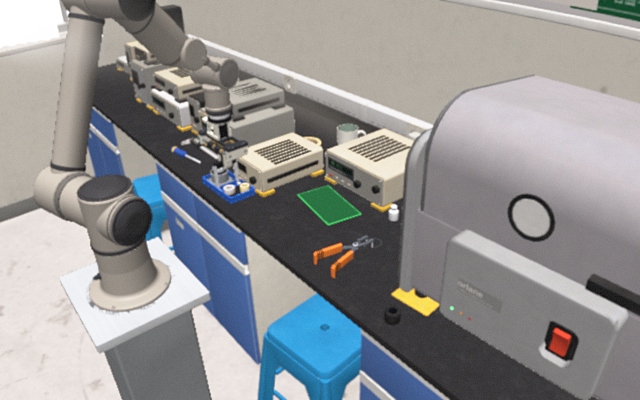

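The tray is held level (about 7.4 N) with both bushes in it. Next I move sideways to clear the left-hand instrument.

Request:
carry_out(
  motion=[
    [1, 0, 8, -3, 0],
    [1, 0, 28, -6, 0],
    [1, 0, 56, -9, 0],
    [1, 0, 86, -12, 0],
    [1, 0, 116, -12, 0],
    [1, 1, 146, -12, 0],
    [1, 2, 176, -12, 0],
    [1, 2, 206, -12, 0],
    [1, 3, 234, -12, 0],
    [1, 3, 250, -12, 0],
  ],
)

```text
time: 8.65
tool_pos: [440.0, -29.0, 119.1]
tcp_rot: [-3.141, -0.001, 0.018]
contact_force: [-0.2, 0.5, -7.0]
grip_width: 13.8
```

Request:
carry_out(
  motion=[
    [1, 0, 7, 0, 0],
    [1, 0, 7, 0, 0],
  ],
)

```text
time: 8.9
tool_pos: [440.1, -36.0, 119.1]
tcp_rot: [-3.141, -0.001, 0.018]
contact_force: [-0.1, 1.1, -7.6]
grip_width: 13.5
```

```bash
python3 - <<'E'
from h import *
go(644.5,-34.5,110,-.174)
E
```

```text
shift [204.4   2.1   9.3] spin 10.98 | at [440.1 -36.  119.1] [-3.1406e+00 -7.0000e-04  1.7600e-02] F [-0.1  1.1 -7.6] w 13.5 t 8.9
```

Request:
carry_out(
  motion=[
    [1, 6, 0, 0, 0.3],
    [1, 22, 0.5, 0, 1.5],
    [1, 46, 1, 0, 3],
    [1, 74, 1, 0, 4.5],
    [1, 102, 1, 2, 6],
    [1, 130, 1.5, 4, 7.5],
    [1, 158, 2, 6, 9],
    [1, 182, 2, 8, 10],
    [1, 198, 2, 9, 11],
    [1, 204.5, 2, 9, 11],
  ],
)

```text
time: 10.15
tool_pos: [645.2, -33.2, 109.3]
tcp_rot: [-3.14, 0.0, -0.173]
contact_force: [-0.9, -0.1, -7.3]
grip_width: 13.9
```

Request:
carry_out(
  motion=[
    [1, 0, 0, 0, 0],
    [1, 0, 0, 0, 0],
  ],
)

```text
time: 10.4
tool_pos: [644.5, -32.8, 109.1]
tcp_rot: [-3.14, 0.002, -0.173]
contact_force: [0.0, -0.6, -6.1]
grip_width: 13.9
```

```bash
python3 - <<'E'
from h import *
snap('wrist','w5')
go(644.5,-34.5,80,-.174)
E
```

```text
shift [ 0.2  1.5 29.3] spin 0.07 | at [644.6 -33.  109.3] [-3.1403e+00  1.2000e-03 -1.7280e-01] F [ 0.4 -0.  -6.8] w 13.7 t 10.45
```

View pics/w5.png

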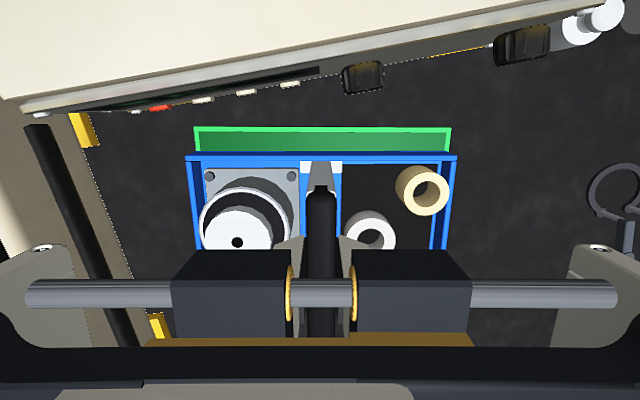

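The tray is squarely above the mat. I'll lower it slowly.

Request:
carry_out(
  motion=[
    [1, 0, 1, 3, 0],
    [1, 0, 1.3, 8, 0],
    [1, 0, 1.3, 13, 0],
    [1, 0, 1.3, 18, 0],
    [1, 0, 1.3, 22, 0],
    [1, 0, 1.3, 25, 0],
    [1, 0, 1.3, 26.5, 0],
    [1, 0, 1.3, 27.5, 0],
    [1, 0, 1.3, 28, 0],
    [1, 0, 1.3, 28.5, 0],
  ],
)

```text
time: 11.7
tool_pos: [644.4, -34.3, 80.9]
tcp_rot: [-3.14, 0.001, -0.173]
contact_force: [-0.1, -0.4, -6.8]
grip_width: 13.6
```

Request:
carry_out(
  motion=[
    [1, 0, 0, 0.5, 0],
    [1, 0, 0, 0.5, 0],
  ],
)

```text
time: 11.95
tool_pos: [644.4, -34.3, 80.5]
tcp_rot: [-3.14, 0.001, -0.173]
contact_force: [0.7, -0.2, -6.4]
grip_width: 13.9
```

Request:
carry_out(
  motion=[
    [1, 0, 0, 0.5, 0],
    [1, 0, 0, 0.5, 0],
    [1, 0, 0, 0.9, 0],
    [1, 0, 0, 0.9, 0],
  ],
)

```text
time: 12.45
tool_pos: [644.5, -34.1, 80.3]
tcp_rot: [-3.14, 0.0, -0.173]
contact_force: [-4.2, 1.8, 2.5]
grip_width: 13.7
```

It is down on the mat, since the force has reversed. I'll release and go straight up.

Request:
carry_out(
  motion=[
    [0.8, 0, 0, 0, 0],
    [0.8, 0, 0, 0, 0],
    [0.6, 0, 0, 0, 0],
    [0.4, 0, 0, 0, 0],
    [0.4, 0, 0, 0, 0],
    [0.4, 0, 0, 0, 0],
  ],
)

```text
time: 13.2
tool_pos: [644.5, -34.1, 80.3]
tcp_rot: [-3.14, 0.0, -0.173]
contact_force: [-1.0, -0.4, 0.5]
grip_width: 52.9
```

Request:
carry_out(
  motion=[
    [0.3, 0, 0, -10, 0],
    [0, 0, 0, -30, 0],
    [0, 0, 0, -60, 0],
    [0, 0, 0, -90, 0],
    [0, 0, 0, -130, 0],
    [0, 0, 0, -170, 0],
    [0, -20, 0, -200, 0],
    [0, -40, 0, -220, 0],
    [0, -40, 0, -220, 0],
    [0, -40, 0, -220, 0],
  ],
)

```text
time: 14.45
tool_pos: [605.3, -27.7, 299.8]
tcp_rot: [-3.14, 0.001, -0.173]
contact_force: [0.1, 0.1, -0.5]
grip_width: 91.8
```

```bash
python3 - <<'E'
from h import *
snap('wrist','w6')
go(460,-281,180,0)
E
```

```text
shift [-99.3 274.7 119. ] spin -9.9 | at [605.2 -27.7 299.2] [-3.1403e+00  1.9000e-03 -1.7270e-01] F [-0.1 -0.2  0.7] w 91.6 t 14.5
```

View pics/w6.png

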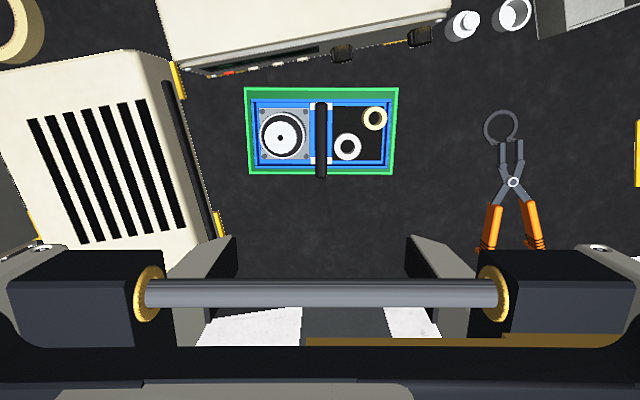

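The tray sits squarely on the mat with both bushes in it, and the axle end centre is at (280,138). I'll measure it.

```bash
python3 - <<'E'
from h import *
c=load('w6'); P=cloud(c); Z=P[...,2]; im=c['color'].astype(int)
b=(im[...,2]-im[...,0]>60)&(abs(Z-25)<4)
W=P[b][:,:2].astype(np.float32); r=cv2.minAreaRect(W); print('tray',r)
m=(abs(Z-64)<6)&(abs(P[...,0]-650)<45)&(abs(P[...,1]-15)<45)
q=P[m]; print(m.sum(),np.median(q[:,2]),(q.min(0)+q.max(0))/2,q.max(0)-q.min(0))
cn=np.argwhere(m)[:,::-1]; (u,v),R=cv2.minEnclosingCircle(cn.astype(np.float32)); print(u,v,R,atz(c,u,v,64))
m=((im[...,1]-im[...,0]>40)&(im[...,1]-im[...,2]>30)).astype(np.uint8); m[:,:200]=0;m[240:]=0
n,l,s,_=cv2.connectedComponentsWithStats(m); k=1+np.argmax(s[1:,4]); 
cn=max(cv2.findContours((l==k).astype(np.uint8),0,1)[0],key=cv2.contourArea)[:,0]
print('mat',cv2.minAreaRect(np.array([atz(c,u,v,3)[:2] for u,v in cn],np.float32)))
crop('w6',230,75,410,190,4,'w6t')
E
```

```text
tray ((644.1383056640625, -34.26300811767578), (184.0006866455078, 91.32072448730469), 80.09724426269531)
837 63.938184054412034 [653.28968854  14.53304233  62.32800439] [38.8670597  38.93579445  8.58773565]
279.8999938964844 136.89999389648438 16.420217514038086 [653.60908346  14.30705439  64.        ]
mat ((645.56591796875, -34.621498107910156), (210.5343017578125, 120.6982421875), 79.73223876953125)
```

View pics/w6t.png

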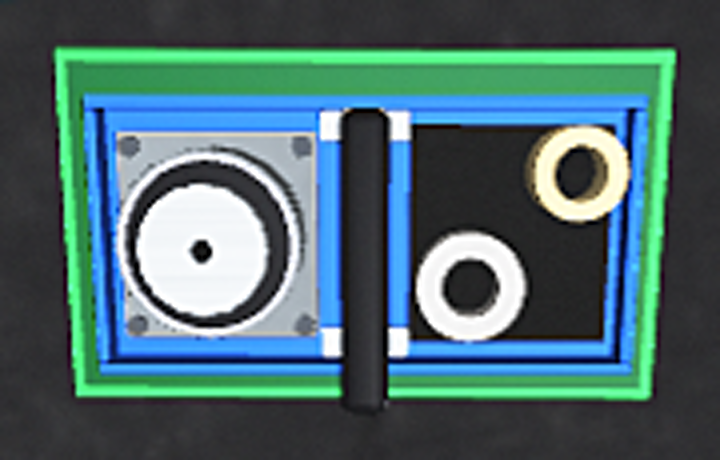

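Request:
carry_out(
  motion=[
    [0, -10, 28, 0, -1],
    [0, -20, 55, 10, -2],
    [0, -30, 83, 20, -3],
    [0, -40, 110, 30, -4],
    [0, -50, 138, 40, -5],
    [0, -60, 165, 55, -6],
    [0, -70, 192, 65, -7],
    [0, -80, 220, 75, -8],
    [0, -90, 248, 80, -9],
    [0, -99, 275, 80, -9.9],
  ],
)

```text
time: 15.75
tool_pos: [459.5, -282.2, 217.1]
tcp_rot: [-3.138, 0.004, 0.0]
contact_force: [0.4, 0.1, -0.1]
grip_width: 91.8
```

Request:
carry_out(
  motion=[
    [0, 0, 0, 0, 0],
    [0, 0, 0, 0, 0],
  ],
)

```text
time: 16.0
tool_pos: [459.7, -281.8, 216.2]
tcp_rot: [-3.136, 0.005, -0.0]
contact_force: [-0.1, 0.7, -0.1]
grip_width: 91.8
```

```bash
python3 - <<'E'
from h import *
snap('wrist','w7')
go(460,-281,180,0)
E
```

```text
shift [ 0.3 -0.4 36.5] spin 0.03 | at [ 459.9 -281.6  216.5] [-3.1367e+00  4.9000e-03  6.0000e-04] F [ 0.2 -0.3  0.3] w 91.8 t 16.05
```

View pics/w7.png

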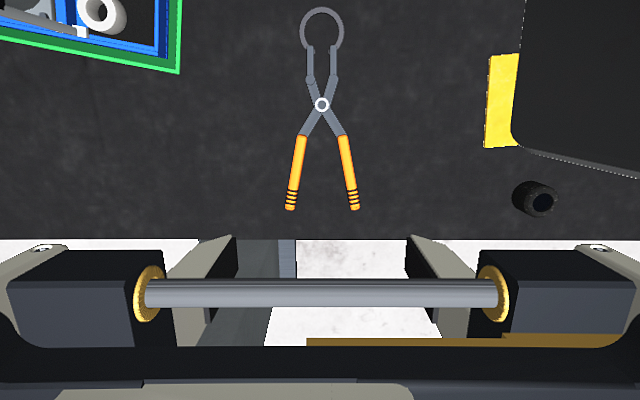

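The wrist view shows the pliers symmetric about column 322: ring at about (322,28), pivot at (321,105), handles at (298,172) and (347,172). The loupe is at (535,198), outside the finger span.

```bash
python3 - <<'E'
from h import *
c=load('w7'); P=cloud(c); Z=P[...,2]; im=c['color'].astype(int)
o=(im[...,0]-im[...,2]>80)&(Z>32)&(Z<45); o[:,:270]=0;o[:,380:]=0
q=P[o]; print('orange top',o.sum(),np.median(q[:,2]))
for s in (0,1):
    h=q[(q[:,1]>-281) if s==0 else (q[:,1]<-281)]; print(cv2.minAreaRect(h[:,:2].astype(np.float32)),h.min(0),h.max(0))
print('pivot',P[105,321],atz(c,321.5,104.5,30))
m=(abs(Z-2)<6)&(P[...,0]>560)
g=cv2.cvtColor(c['color'],cv2.COLOR_RGB2GRAY)
crop('w7',280,0,365,220,3.6,'w7p')
print('loupe',P[195,535])
d=(Z<6)
E
```

```text
orange top 1384 37.52368913918522
((464.94873046875, -253.2769775390625), (10.815288543701172, 85.01719665527344), 78.8360595703125) [ 423.36089154 -266.07431565   32.24819005] [ 506.57006877 -241.08842827   39.55042427]
((465.56329345703125, -311.802490234375), (84.53462219238281, 10.90177059173584), 11.722474098205566) [ 423.61297283 -323.72667483   32.40059304] [ 506.60804656 -298.75040164   39.9610047 ]
pivot [ 536.55544599 -281.90692424   33.67843535] [ 537.0237697  -282.41075343   30.        ]
loupe [ 439.38776055 -520.77578966   29.74931024]
```

View pics/w7p.png

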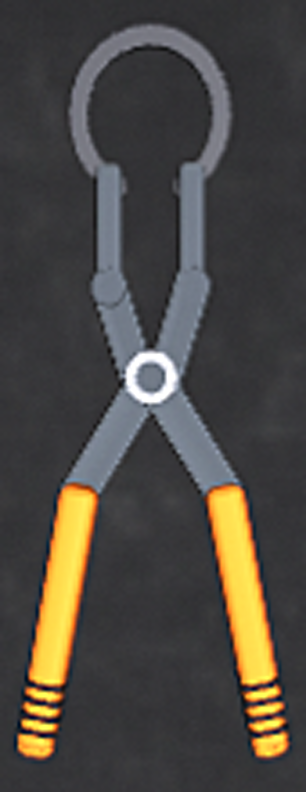

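```bash
python3 - <<'E'
from h import *
c=load('w7'); print('ring',atz(c,321.9,29.4,1.5))
go(465.3,-282.3,8,.005)
E
```

```text
ring [ 612.02415682 -282.7474028     1.5       ]
shift [  6.4   1.8 208.4] spin -0.25 | at [ 459.9 -281.6  216.5] [-3.1367e+00  4.9000e-03  6.0000e-04] F [ 0.2 -0.3  0.3] w 91.8 t 16.05
```

```bash
crop=1; python3 - <<'E'
from h import *
crop('w6',470,95,560,255,4,'w6p'); crop('top0',355,178,390,245,10,'top0p')
c=load('w1'); print(atz(c,465.6,114.9,1.5), 'pivot',atz(c,467.1,166.8,34))
c=load('top0'); print(atz(c,372.2,189.4,1.5))
E
```

```text
[ 608.43230609 -284.01105221    1.5       ] pivot [ 537.33507365 -281.85360172   34.        ]
[ 607.29718961 -281.94355232    1.5       ]
```

View pics/w6p.png

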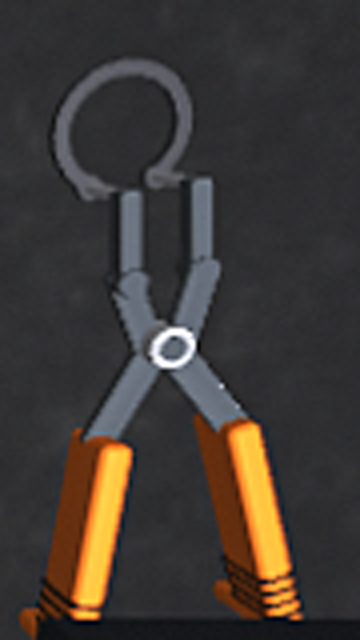

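View pics/top0p.png

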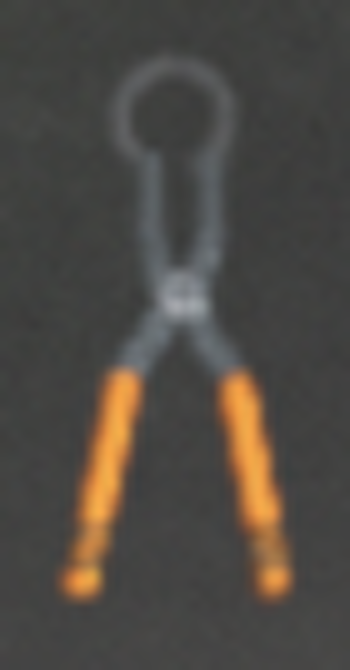

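The three views put the ring at about x=608. That puts pliers_grip at about x=482, so I'll grip there.

```bash
python3 - <<'E'
from h import *
go(481,-282.3,8,.002)
E
```

```text
shift [ 22.1   1.8 208.4] spin -0.08 | at [ 459.9 -281.6  216.5] [-3.1367e+00  4.9000e-03  6.0000e-04] F [ 0.2 -0.3  0.3] w 91.8 t 16.05
```

Request:
carry_out(
  motion=[
    [0, 6, 0, 20, 0],
    [0, 12, 0, 45, 0],
    [0, 18, 0, 70, 0],
    [0, 21.5, 1, 95, 0],
    [0, 21.5, 1, 120, 0],
    [0, 21.5, 1, 145, 0],
    [0, 21.5, 1, 165, 0],
    [0, 21.5, 1, 180, 0],
    [0, 21.5, 1, 190, 0],
    [0, 21.5, 1, 195, 0],
  ],
)

```text
time: 17.3
tool_pos: [480.6, -281.4, 21.0]
tcp_rot: [-3.137, 0.005, 0.001]
contact_force: [-1.0, -0.6, 0.3]
grip_width: 91.5
```

```bash
python3 - <<'E'
from h import *
go(481,-282.3,8,.002)
snap('wrist','w8')
E
```

```text
shift [ 0.5  0.9 13. ] spin -0.06 | at [ 480.6 -281.4   21. ] [-3.1367e+00  4.9000e-03  9.0000e-04] F [-1.  -0.6  0.3] w 91.5 t 17.3
```

View pics/w8.png

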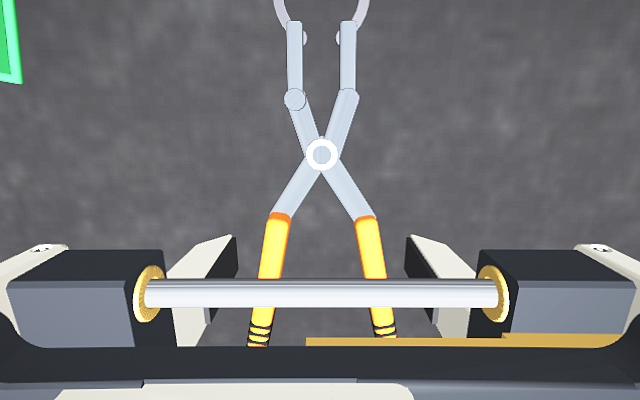

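The pliers are centred between the fingers, with handles at (267,290) and (375,290) and the pivot at (321,154). I'll go down the rest and squeeze.

Request:
carry_out(
  motion=[
    [0, 3, 0.8, 5, 0],
    [0, 4, 0.8, 10, 0],
    [0, 4, 0.8, 13, 0],
    [0, 4, 0.8, 13, 0],
  ],
)

```text
time: 17.85
tool_pos: [484.2, -282.0, 7.5]
tcp_rot: [-3.136, 0.006, 0.001]
contact_force: [-0.2, -0.6, 0.4]
grip_width: 91.5
```

Request:
carry_out(
  motion=[
    [0.3, 0, 0, 0, 0],
    [0.4, 0, 0, 0, 0],
    [0.5, 0, 0, 0, 0],
    [0.6, 0, 0, 0, 0],
    [0.8, 0, 0, 0, 0],
    [1, 0, 0, 0, 0],
    [1, 0, 0, 0, 0],
    [1, 0, 0, 0, 0],
    [1, 0, 0, 0, 0],
    [1, 0, 0, 0, 0],
  ],
)

```text
time: 19.1
tool_pos: [483.9, -281.4, 7.8]
tcp_rot: [-3.135, 0.006, 0.001]
contact_force: [-2.3, 3.3, 5.6]
grip_width: 38.0
```

```bash
python3 - <<'E'
from h import *
go(481,-282.3,8,.002)
snap('wrist','w9')
E
```

```text
shift [-2.9  0.9 -0.2] spin -0.08 | at [ 483.9 -281.4    7.8] [-3.1352e+00  6.4000e-03  6.0000e-04] F [-2.3  3.3  5.6] w 38.0 t 19.1
```

View pics/w9.png

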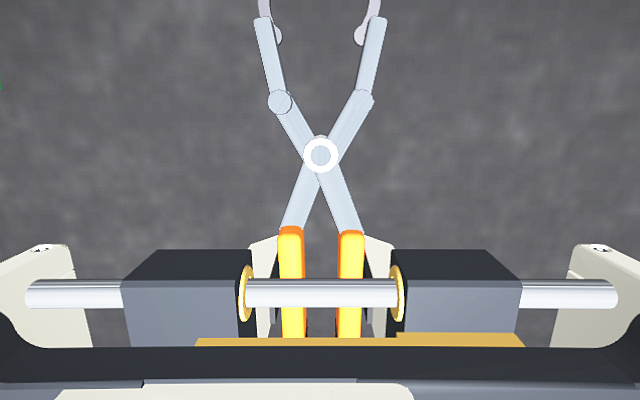

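The handles are squeezed parallel (pads at 38 mm), with the pivot at (320,154) and the jaws spread. I'll lift.

Request:
carry_out(
  motion=[
    [1, 0, 0, -3, 0],
    [1, 0, 0, -8, 0],
    [1, 0, 0, -18, 0],
    [1, 0, 0, -32, 0],
    [1, 0, 0, -48, 0],
    [1, 0, 0, -66, 0],
    [1, 0, 0, -84, 0],
    [1, 0, 0, -102, 0],
    [1, 0, 0, -118, 0],
    [1, 0, 0, -130, 0],
  ],
)

```text
time: 20.4
tool_pos: [484.8, -282.4, 139.2]
tcp_rot: [-3.136, 0.005, 0.001]
contact_force: [0.4, -0.2, -1.8]
grip_width: 37.7
```

Request:
carry_out(
  motion=[
    [1, 0, 0, 0, 0],
    [1, 0, 0, 0, 0],
    [1, 0, 0, 0, 0],
  ],
)

```text
time: 20.78
tool_pos: [484.5, -282.1, 138.4]
tcp_rot: [-3.135, 0.007, 0.001]
contact_force: [0.8, 0.3, -1.8]
grip_width: 37.6
```

```bash
python3 - <<'E'
from h import *
snap('wrist','w10');snap('top','t10');snap('scene','s10')
go(530,14.4,138,0)
crop('s10',290,180,450,300,5,'s10c')
crop('t10',340,160,405,260,8,'t10c')
crop('w10',230,0,420,180,4,'w10c')
E
```

```text
shift [  45.5 -296.6    2.3] spin 0.03 | at [ 484.7 -282.3  138.7] [-3.1353e+00  6.2000e-03  6.0000e-04] F [-0.3 -1.4 -1.5] w 37.3 t 20.93
```

View pics/s10c.png

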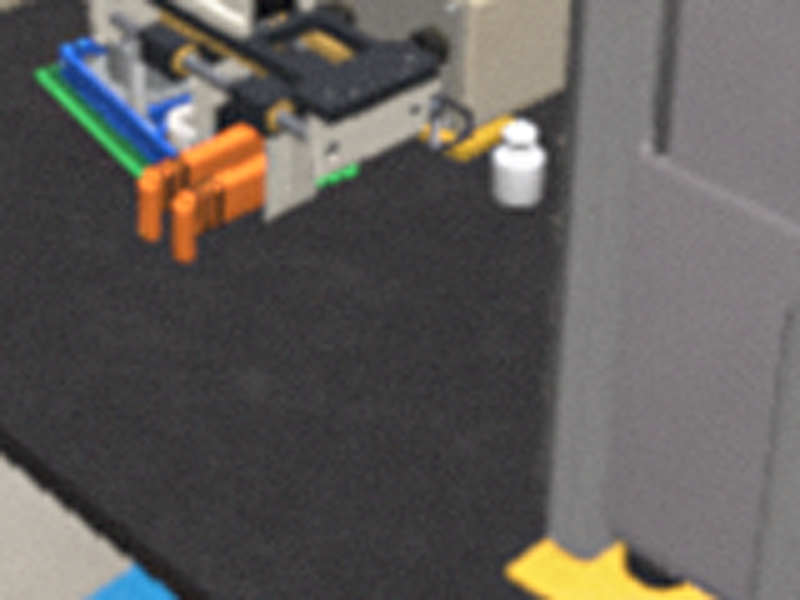

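View pics/t10c.png

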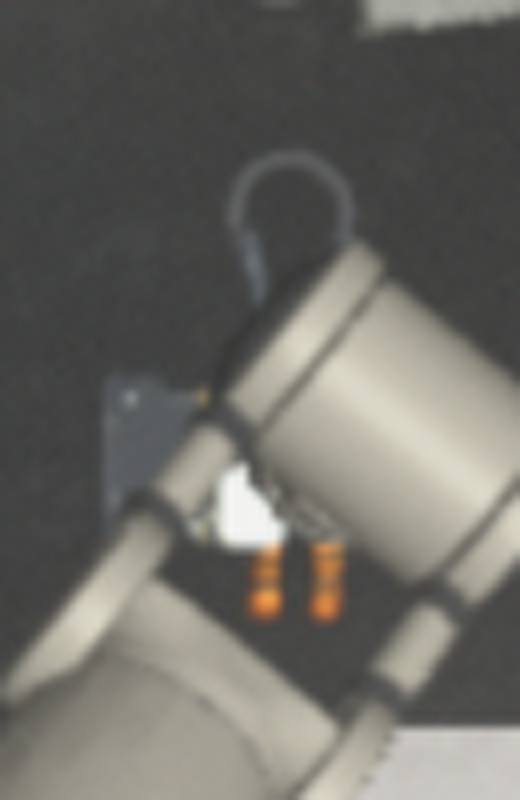

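View pics/w10c.png

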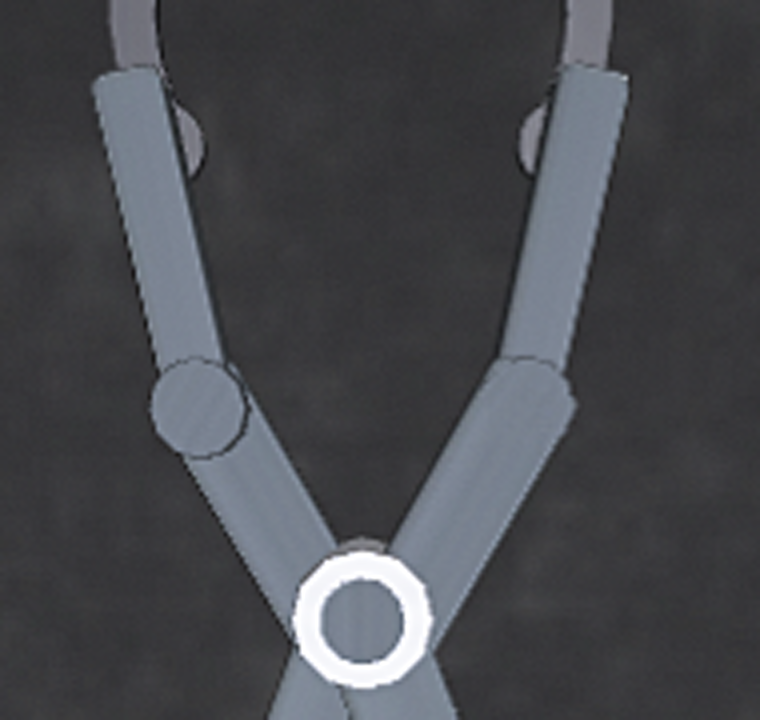

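```bash
python3 - <<'E'
from h import *
c=load('t10')
z=bot.get_obs()['tool_pos'][2]+19-25.5; print('z',z)
f=lambda u,v,z:atz(c,340+(u+.5)/8-.5,160+(v+.5)/8-.5,z)
for z in (132,): print(f(292,152,z),f(230,215,z),f(355,215,z),f(292,215,z))
w=load('w10'); P=cloud(w)
def pt(u,v): 
    U=int(round(230+u/4));V=int(round(v/4)); return np.median(P[V-1:V+2,U-1:U+2].reshape(-1,3),0).round(1)
for n,u,v in [('pivot',363,620),('Ltip',135,90),('Rtip',595,90),('Lj',190,400),('Rj',530,400),('ringL',133,15),('ringR',590,15),('eyeL',192,140),('eyeR',532,140)]: print(n,pt(u,v))
print('pivot ray z165',atz(w,230+363/4,620/4,165))
w=load('w7'); P=cloud(w)
print('before: pivot',P[105,321],'jaws',P[60,310],P[60,334],P[85,311],P[82,332])
E
```

```text
z 132.17803427080904
[ 633.09665951 -281.29690048  132.        ] [ 603.345257   -253.16643044  132.        ] [ 604.73059351 -310.5871955   132.        ] [ 604.03030369 -281.62311849  132.        ]
pivot [ 542.9 -283.1  163.9]
Ltip [ 593.  -261.5  160.5]
Rtip [ 592.9 -305.2  160.5]
Lj [ 564.8 -265.7  161.7]
Rj [ 564.9 -299.5  161.3]
ringL [ 605.7 -257.   133.5]
ringR [ 605.9 -308.5  132.8]
eyeL [ 593.3 -263.1  133.6]
eyeR [ 592.9 -301.8  134.6]
pivot ray z165 [ 543.17130904 -282.95440991  165.        ]
before: pivot [ 536.55544599 -281.90692424   33.67843535] jaws [ 579.3952044  -270.92377999   29.34521758] [ 579.20943714 -294.83143255   30.68266669] [ 556.20742618 -271.56054114   25.59729923] [ 558.79968661 -293.0610732    30.48331045]
```

The circlip is fully spread and level: its top is at z≈133 on both sides and the jaw tips match. I'll carry it high to above the axle.

Request:
carry_out(
  motion=[
    [1, 0, -8, 0, 0],
    [1, 2, -30, 0, 0],
    [1, 5, -62, 0, 0],
    [1, 10, -96, 0, 0],
    [1, 15, -132, 0, 0],
    [1, 20, -168, 0, 0],
    [1, 26, -204, 0, 0],
    [1, 32, -238, 0, 0],
    [1, 38, -268, 0, 0],
    [1, 40, -288, 0, 0],
  ],
)

```text
time: 22.18
tool_pos: [524.0, 8.7, 140.3]
tcp_rot: [-3.135, 0.006, 0.003]
contact_force: [0.4, -0.2, -1.2]
grip_width: 37.8
```

Request:
carry_out(
  motion=[
    [1, 3, -7, 0, 0],
    [1, 3, -9, 0, 0],
    [1, 3, -9, 0, 0],
    [1, 3, -9, 0, 0],
  ],
)

```text
time: 22.68
tool_pos: [526.9, 17.0, 140.3]
tcp_rot: [-3.135, 0.006, 0.002]
contact_force: [-0.3, 0.3, -2.3]
grip_width: 37.7
```

```bash
python3 - <<'E'
from h import *
snap('wrist','w11');snap('top','t11');snap('scene','s11')
go(530,14.4,138,0)
crop('s11',250,150,400,250,5,'s11c')
crop('t11',260,140,340,240,7,'t11c')
E
```

```text
shift [3.1 2.8 2.3] spin 0.09 | at [526.9  17.1 140.4] [-3.1348e+00  6.3000e-03  1.6000e-03] F [-0.3 -0.4 -2.2] w 37.8 t 22.82
```

View pics/w11.png

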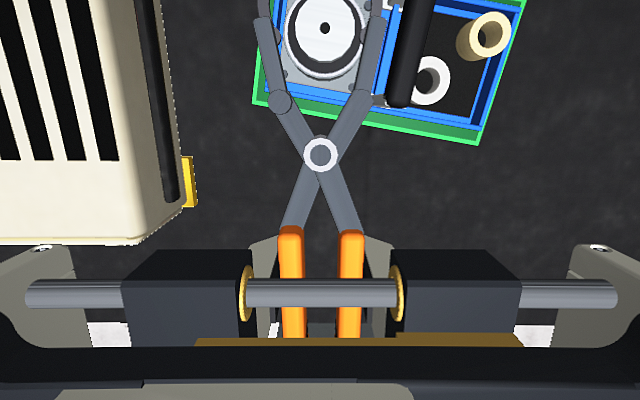

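View pics/s11c.png

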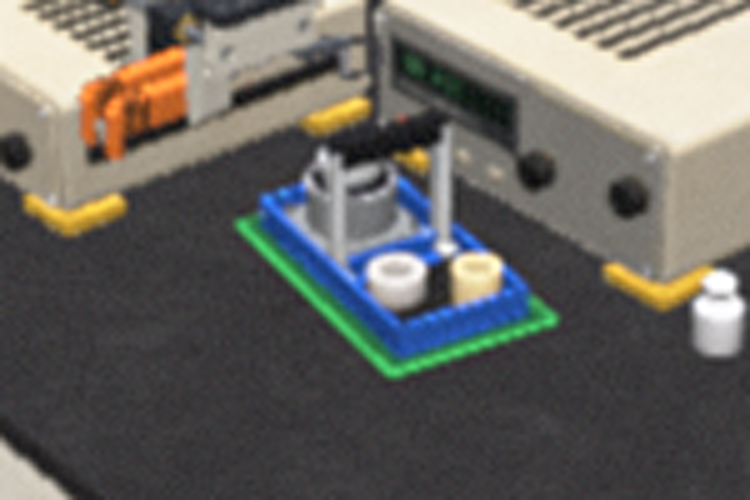

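View pics/t11c.png

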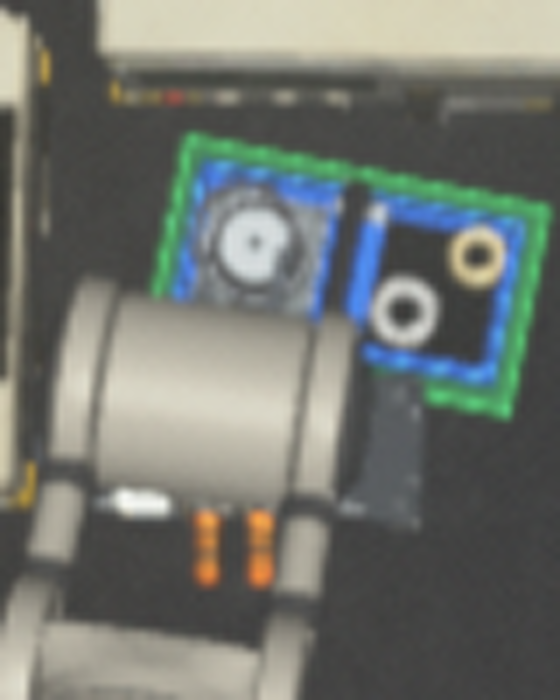

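```bash
python3 - <<'E'
from h import *
crop('w11',245,0,405,110,5,'w11c')
crop('t11',275,155,320,195,16,'t11d')
w=load('w11'); print('axle wrist',atz(w,324.5,28,64))
E
```

```text
axle wrist [652.84547288  14.52068931  64.        ]
```

View pics/w11c.png

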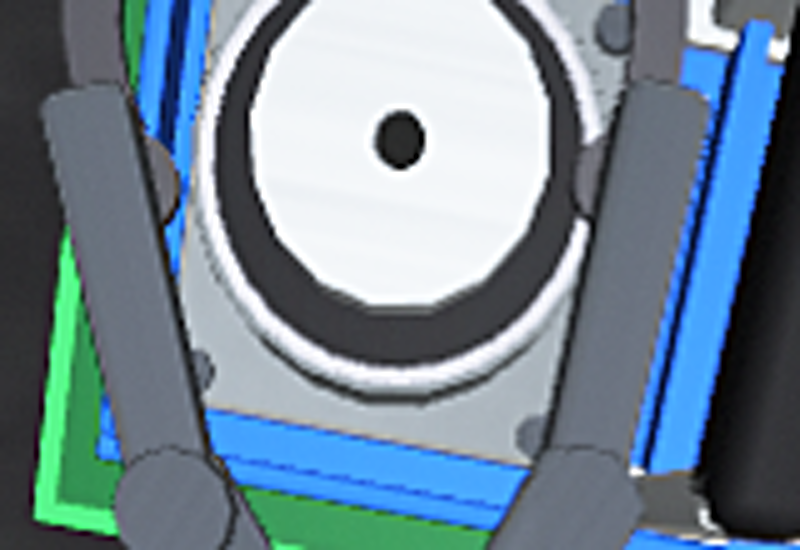

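View pics/t11d.png

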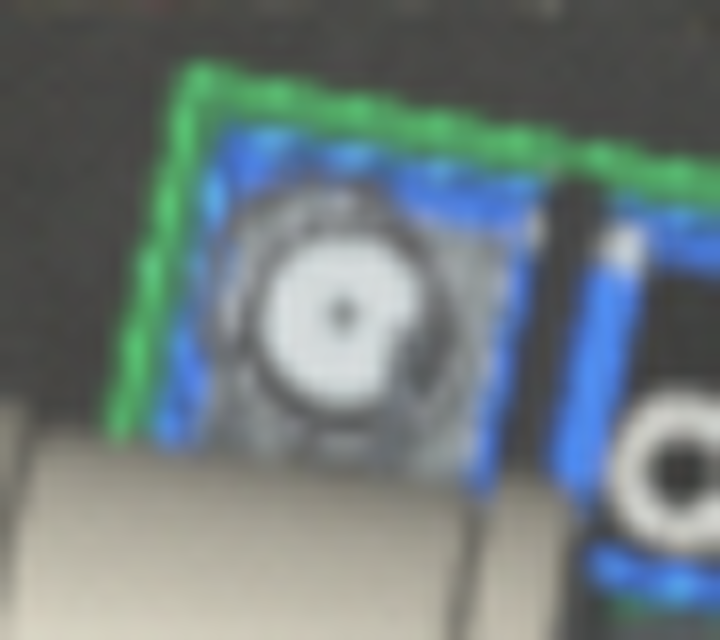

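```bash
python3 - <<'E'
from h import *
crop('w10',250,0,285,20,22,'w10l')
crop('w10',360,0,395,20,22,'w10r')
crop('t10',362,172,392,202,20,'t10r')
w=load('w10')
E
```

```text
(no output)
```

View pics/w10l.png

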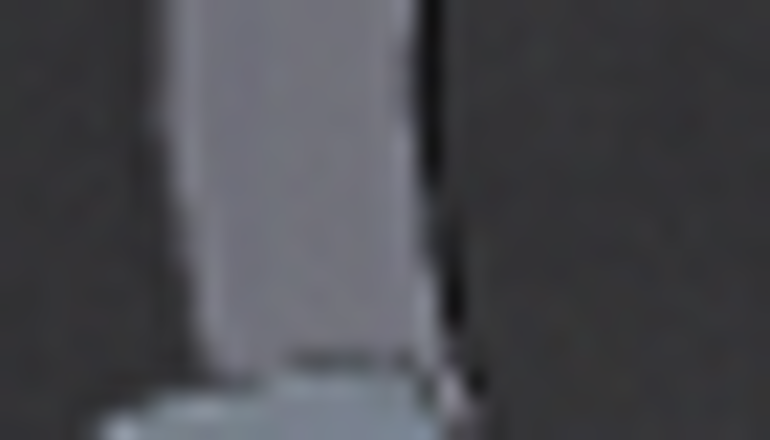

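View pics/w10r.png

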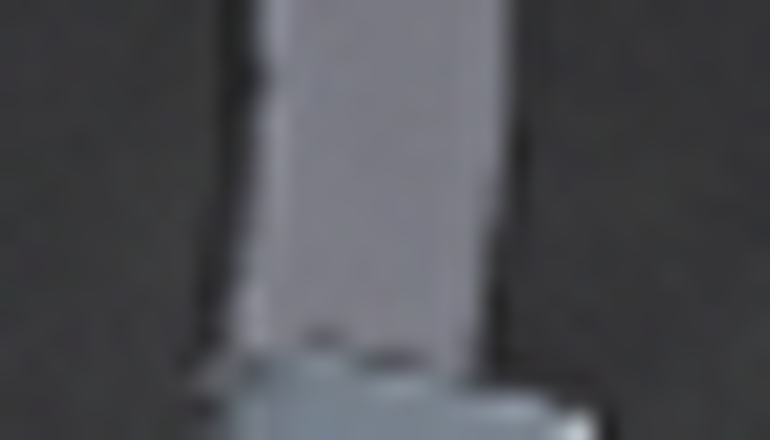

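View pics/t10r.png

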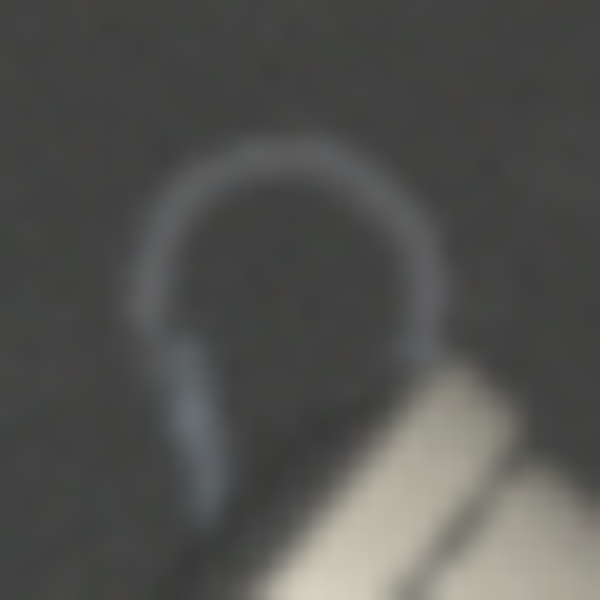

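```bash
python3 - <<'E'
from h import *
w=load('w10'); zt=133.7
L=lambda u,v: atz(w,250+(u+.5)/22-.5,(v+.5)/22-.5,zt)[:2]
R=lambda u,v: atz(w,360+(u+.5)/22-.5,(v+.5)/22-.5,zt)[:2]
for n,p in [('Lo0',L(162,5)),('Lo100',L(165,100)),('Lo200',L(183,200)),('Lo330',L(205,340)),('Li0',L(420,5)),('Li100',L(412,100)),('Li200',L(420,200)),('Li330',L(437,340)),
 ('Ro0',R(515,5)),('Ro100',R(507,100)),('Ro200',R(497,200)),('Ro330',R(478,340)),('Ri0',R(258,5)),('Ri100',R(255,100)),('Ri200',R(245,200)),('Ri330',R(232,340))]: print(n,p.round(2))
def res(q):
    r=[]
    for pts,rad in ((O,q[2]),(I,q[3])): r+=list(np.hypot(pts[:,0]-q[0],pts[:,1]-q[1])-rad)
    return np.array(r)
from scipy.optimize import least_squares
O=np.array([L(162,5),L(165,100),L(183,200),L(205,340),R(515,5),R(507,100),R(497,200),R(478,340)])
I=np.array([L(412,100),L(420,200),L(437,340),R(258,5),R(255,100),R(245,200),R(232,340)])
s=least_squares(res,[607,-282,28,22.25]); print(s.x,np.abs(s.fun).max())
def res2(q): return res([q[0],q[1],q[2],22.25])
s=least_squares(res2,[607,-282,28]); print(s.x,np.abs(s.fun).max())
t=load('t10'); f=lambda u,v:atz(t,362+(u+.5)/20-.5,172+(v+.5)/20-.5,132)
print([f(*p).round(1)[:2] for p in [(150,297),(425,297),(287,160)]])
t=load('t11'); f=lambda u,v:atz(t,275+(u+.5)/16-.5,155+(v+.5)/16-.5,64); print('axle top',f(344,314))
E
```

```text
Lo0 [ 607.39 -254.27]
Lo100 [ 605.72 -254.23]
Lo200 [ 603.95 -254.48]
Lo330 [ 601.44 -254.78]
Li0 [ 607.4 -259.5]
Li100 [ 605.73 -259.25]
Li200 [ 603.96 -259.32]
Li330 [ 601.45 -259.54]
Ro0 [ 607.31 -310.41]
Ro100 [ 605.64 -310.36]
Ro200 [ 603.88 -310.26]
Ro330 [ 601.38 -310.03]
Ri0 [ 607.34 -305.23]
Ri100 [ 605.67 -305.25]
Ri200 [ 603.9  -305.14]
Ri330 [ 601.4  -304.99]
[ 605.77817469 -282.30602173   28.02451956   23.02985276] 0.15635375924169637
[ 604.69395189 -282.36341425   27.99914557] 0.8840274183716055
[array([ 603.6, -255.8]), array([ 604.9, -306.3]), array([ 629.5, -280.6])]
axle top [651.9077736   15.86126404  64.        ]
```

Both cameras agree on the correction: the TCP should go to about (531.7, 14.5). I'll do that, then descend to just above the axle and check.

Request:
carry_out(
  motion=[
    [1, 2.5, 1.3, 0, 0],
    [1, 4.8, 2.6, 2, 0],
    [1, 4.8, 2.6, 6, 0],
    [1, 4.8, 2.6, 14, 0],
    [1, 4.8, 2.6, 24, 0],
    [1, 4.8, 2.6, 34, 0],
    [1, 4.8, 2.6, 44, 0],
    [1, 4.8, 2.6, 52, 0],
    [1, 4.8, 2.6, 57, 0],
    [1, 4.8, 2.6, 58, 0],
  ],
)

```text
time: 24.08
tool_pos: [531.3, 14.9, 82.0]
tcp_rot: [-3.135, 0.007, 0.002]
contact_force: [0.1, 0.2, -1.8]
grip_width: 37.6
```

Request:
carry_out(
  motion=[
    [1, 0, 0, 0, 0],
    [1, 0, 0, 0, 0],
  ],
)

```text
time: 24.32
tool_pos: [531.5, 14.9, 82.3]
tcp_rot: [-3.135, 0.006, 0.002]
contact_force: [0.1, 0.4, -1.5]
grip_width: 37.8
```

```bash
python3 - <<'E'
from h import *
go(531.7,14.5,57,0)
snap('wrist','w12');snap('top','t12');snap('scene','s12')
crop('s12',290,155,350,205,12,'s12c')
crop('t12',275,155,320,195,16,'t12d')
crop('w12',245,0,405,110,5,'w12c')
E
```

```text
shift [ 0.4  0.6 25.3] spin 0.09 | at [531.5  14.9  82.3] [-3.1349e+00  6.1000e-03  1.6000e-03] F [ 0.1  0.4 -1.5] w 37.8 t 24.32
```

View pics/s12c.png

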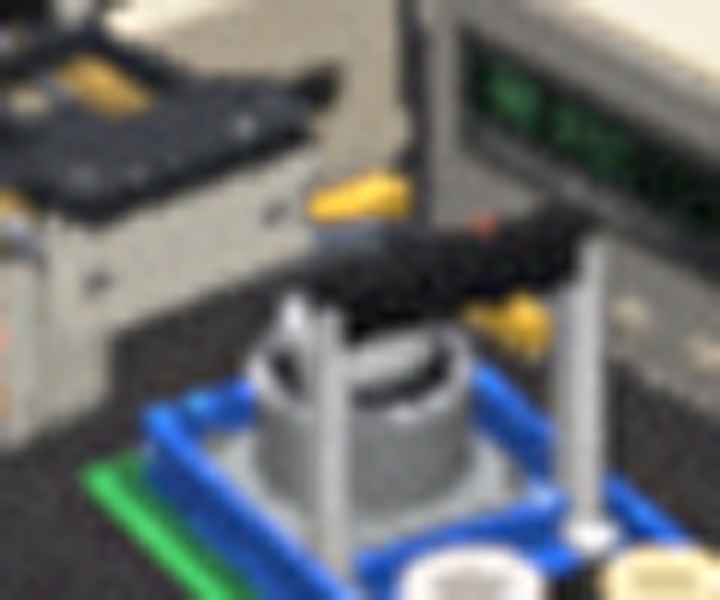

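View pics/t12d.png

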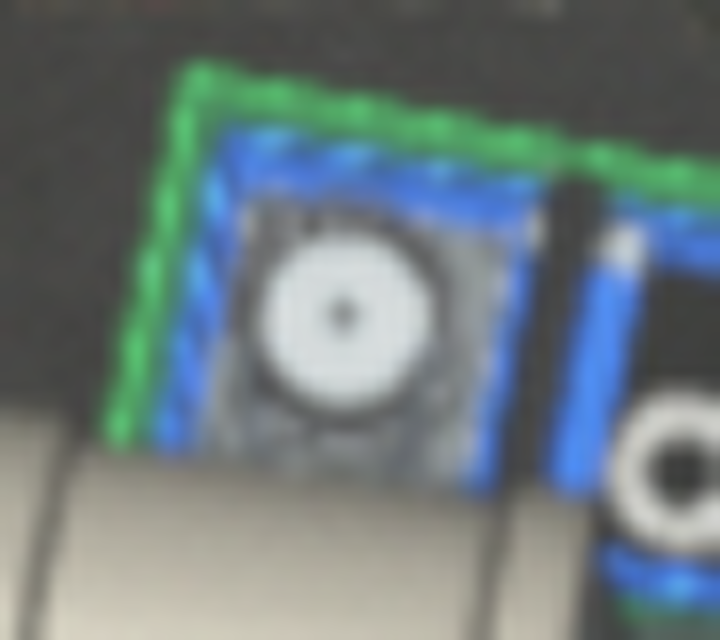

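View pics/w12c.png

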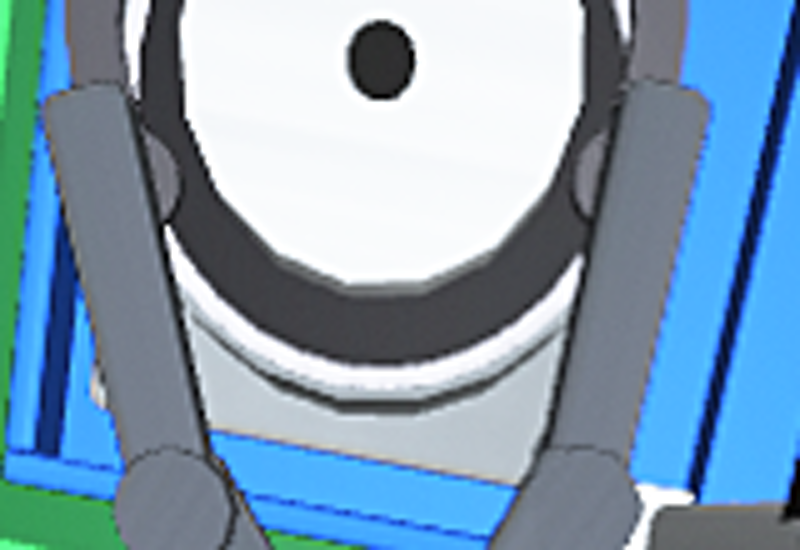

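The axle hole is at about (321,12) and the eye midpoint at column 320.5, so it is centred sideways. I'll check the numbers.

```bash
python3 - <<'E'
from h import *
w=load('w12'); a=atz(w,245+(381.5)/5-.5,61.5/5-.5,64); print('axle wrist',a)
p=np.array([531.5,14.9]); print('clip est',p+[121.3,0])
P=cloud(w)
for n,u,v in [('Ltip',245+17,20),('Rtip',245+133,20),('pivot',320,155),('ringL',245+19,5),('ringR',245+132,5)]: print(n,np.median(P[max(0,v-1):v+2,u-1:u+2].reshape(-1,3),0).round(1))
print('eyes mid',(atz(w,245+178/5,180/5,77)+atz(w,245+578/5,180/5,77))/2)
E
```

```text
axle wrist [652.94593131  14.52351887  64.        ]
clip est [652.8  14.9]
Ltip [640.6  36.5 104.3]
Rtip [640.6  -7.4 104.1]
pivot [590.   14.5 108. ]
ringL [652.4  40.   77.6]
ringR [652.4 -10.8  77. ]
eyes mid [640.04303393  14.5316208   77.        ]
```

Request:
carry_out(
  motion=[
    [1, 0, 0.2, 2, 0],
    [1, 0, 0.2, 5, 0],
    [1, 0, 0.2, 8, 0],
    [1, 0, 0.2, 11, 0],
    [1, 0, 0.2, 14, 0],
    [1, 0, 0.2, 16, 0],
    [1, 0, 0.2, 16, 0],
  ],
)

```text
time: 25.35
tool_pos: [531.2, 14.9, 66.0]
tcp_rot: [-3.135, 0.007, 0.002]
contact_force: [0.2, -0.0, -1.4]
grip_width: 38.0
```

Request:
carry_out(
  motion=[
    [1, 0, 0, 2, 0],
    [1, 0, 0, 4, 0],
    [1, 0, 0, 6, 0],
    [1, 0, 0, 7.5, 0],
    [1, 0, 0, 8.5, 0],
    [1, 0, 0, 8.5, 0],
    [1, 0, 0, 8.5, 0],
  ],
)

```text
time: 26.22
tool_pos: [531.2, 14.9, 57.6]
tcp_rot: [-3.135, 0.007, 0.002]
contact_force: [-0.1, 0.6, -1.9]
grip_width: 37.7
```

```bash
python3 - <<'E'
from h import *
go(531.7,14.5,57,0)
snap('wrist','w13')
go(531.7,14.5,57,0)
crop('w13',225,0,425,170,4,'w13c')
w=load('w13');P=cloud(w)
for n,u,v in [('Ltip',245+17,20),('Rtip',245+133,20),('pivot',320,155),('ringL',245+19,5),('ringR',245+132,5),('bearingface',321,63),('axletop',321,15)]: print(n,np.median(P[max(0,v-1):v+2,u-1:u+2].reshape(-1,3),0).round(1))
im=w['color'].astype(int)
E
```

```text
shift [0.5 0.4 0.6] spin 0.1 | at [531.2  14.9  57.6] [-3.1348e+00  6.6000e-03  1.7000e-03] F [-0.1  0.6 -1.9] w 37.7 t 26.23
shift [0.5 0.4 0.6] spin 0.1 | at [531.2  14.9  57.6] [-3.1348e+00  6.5000e-03  1.7000e-03] F [-0.8  0.2 -2.1] w 37.7 t 26.27
Ltip [640.3  36.5  79.2]
Rtip [640.3  -7.5  79.3]
pivot [589.6  14.5  83. ]
ringL [652.1  39.9  52.8]
ringR [652.3 -10.7  52.4]
bearingface [628.9  14.3  47.2]
axletop [645.6  14.3  64.3]
```

View pics/w13c.png

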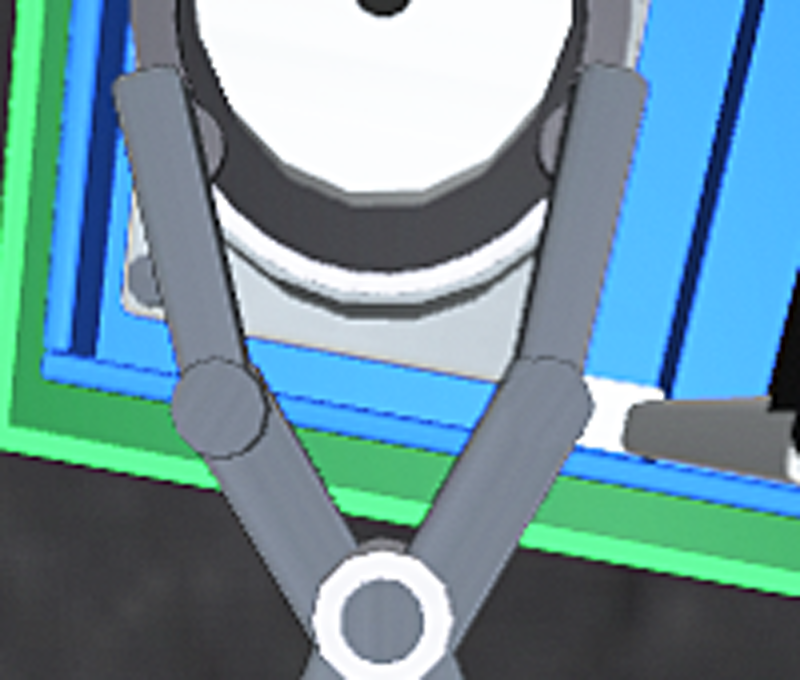

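The clip is round the axle: its centre is at z≈51, there is no contact force and it is centred. I'll lower a final 0.6 mm, settle and check.

Request:
carry_out(
  motion=[
    [1, 0.2, 0.2, 0.3, 0],
    [1, 0.2, 0.2, 0.6, 0],
    [1, 0.2, 0.2, 0.6, 0],
    [1, 0.2, 0.2, 0.6, 0],
    [1, 0.2, 0.2, 0.6, 0],
  ],
)

```text
time: 26.9
tool_pos: [531.4, 14.7, 57.0]
tcp_rot: [-3.135, 0.007, 0.002]
contact_force: [0.7, -0.4, -2.2]
grip_width: 37.9
```

```bash
python3 - <<'E'
from h import *
snap('wrist','w14');snap('scene','s14')
go(531.7,14.5,57,0)
w=load('w14');P=cloud(w)
for n,u,v in [('Ltip',245+17,20),('Rtip',245+133,20),('pivot',320,155),('ringL',245+19,5),('ringR',245+132,5)]: print(n,np.median(P[max(0,v-1):v+2,u-1:u+2].reshape(-1,3),0).round(1))
Z=P[...,2]; im=w['color'].astype(int)
crop('s14',270,140,370,220,8,'s14c')
print(bot.get_obs()['dq'].round(4))
E
```

```text
shift [0.3 0.2 0. ] spin 0.1 | at [531.4  14.7  57. ] [-3.1348e+00  6.5000e-03  1.7000e-03] F [ 0.3 -0.3 -1.8] w 37.7 t 27.0
Ltip [640.5  36.4  78.7]
Rtip [640.6  -7.7  78.4]
pivot [589.9  14.3  82.5]
ringL [652.2  39.7  51.7]
ringR [652.4 -11.2  51.7]
[ 0.0018 -0.0001 -0.0012 -0.001  -0.0008  0.001 ]
```

View pics/s14c.png

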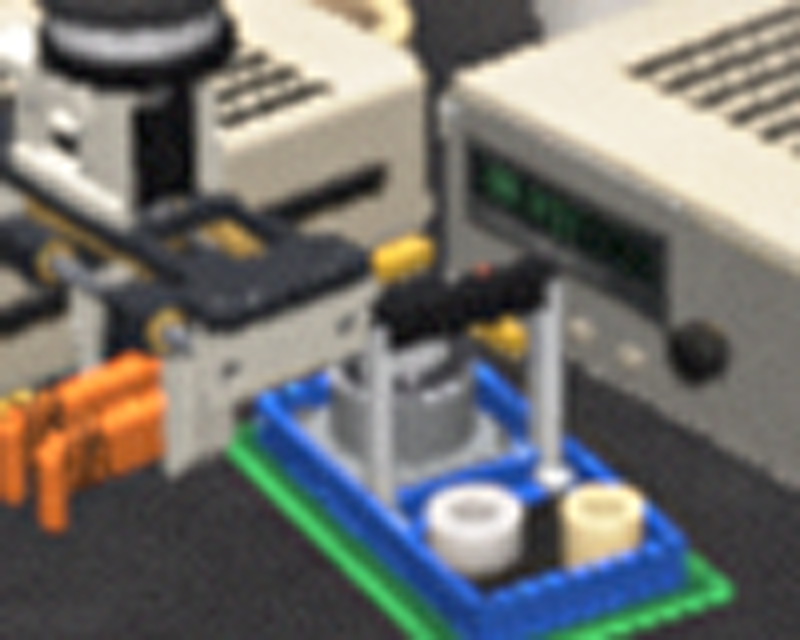

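View pics/w14.png

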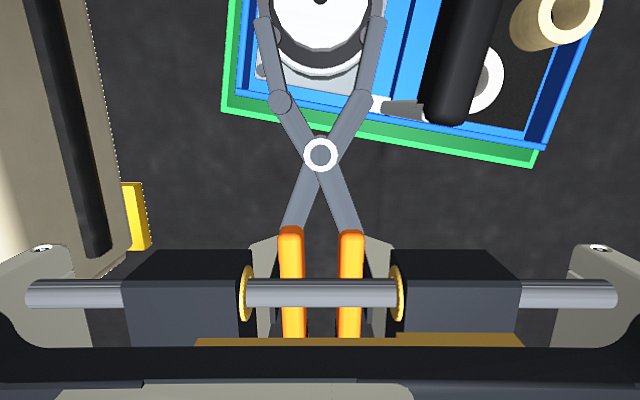

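The tray is on the mat with both bushes in it. The clip surrounds the axle at groove height (ring top 51.7, so its centre is at about 50.2). The force reading is just the pliers' weight and nothing is moving, so I'm handing in.

```bash
python3 -c "
from plant import bot
print(bot.close_job()); print(bot.get_obs()['contact_force'], bot.get_obs()['time'])"
```

```text
the job is handed in; nothing more can be done
None
the job is handed in; nothing more can be done
```

I carried the tray level by its bar and set it down on the mat. I then squeezed the pliers, slid the spread circlip down over the axle stub to the groove, and handed in at about 27 s still holding them squeezed. No verdict is reported.

**Tray, measured just after release:**
- It was about 1.5 mm off the mat's centre and under 1° out of square.
- Both bushes were still in it in the last pictures.

**Circlip, last checks before handing in:**
- **Height:** the centre was at about 50.2 mm against the groove's 50 mm. That leaves about 1.5 mm of clearance to the bearing.
- **Centring:** it was within about 1 mm of the axle's axis. Along the pliers this comes from a fit to a partly visible ring, so it could be off by about 1.5 mm.
- **Level:** both sides of the ring were at the same height.
- **Contact:** the only force on the tool was the pliers' own weight, about 2 N, and nothing was moving.

**Disagreements:**
- The top and wrist cameras differed by 1–3 mm in absolute position, but agreed to within 0.5 mm on the circlip-to-axle offset I used.
- The finger opening read 37.7 mm instead of the 40 mm expected at the handle stop. The handles looked parallel and the ring fully open. I could not read the joint angle directly.

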